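# Load the heel-forming head under isolation

## Task

Switch the heel-forming head off first: lift the red guard, flip the toggle to OFF and let the guard drop shut. Then fit every green heel form on the table onto a square spigot of its own, any spigot, pushed fully home with the rounded heel end towards that spigot's yellow pointer; with all of them on, lift the guard again, flip the toggle back to ON and let the guard drop shut, leaving everything else on the bench where it is.

Things in the scene. Friction and masses are not known exactly. Their poses are not given: they have to be found in the camera images.
- form_a_center (a point): identical mint-green heel form, 160 g, upright on the table at first (or absent): 95 mm long (x), 44 wide (y), 60 high (z), flat sides; +x end half-round (the heel, 55 mm from the bore axis), -x end square (40 mm from it). Its underside has a 22.6 mm square bore, 36 mm deep, sides parallel to x and y. This point: its centre, on the bore axis, 30 mm above the underside; z up
- form_b_center (a point): identical mint-green heel form, 160 g, upright on the table at first (or absent): 95 mm long (x), 44 wide (y), 60 high (z), flat sides; +x end half-round (the heel, 55 mm from the bore axis), -x end square (40 mm from it). Its underside has a 22.6 mm square bore, 36 mm deep, sides parallel to x and y. This point: its centre, on the bore axis, 30 mm above the underside; z up
- form_c_center (a point): identical mint-green heel form, 160 g, upright on the table at first (or absent): 95 mm long (x), 44 wide (y), 60 high (z), flat sides; +x end half-round (the heel, 55 mm from the bore axis), -x end square (40 mm from it). Its underside has a 22.6 mm square bore, 36 mm deep, sides parallel to x and y. This point: its centre, on the bore axis, 30 mm above the underside; z up
- form_d_center (a point): identical mint-green heel form, 160 g, upright on the table at first (or absent): 95 mm long (x), 44 wide (y), 60 high (z), flat sides; +x end half-round (the heel, 55 mm from the bore axis), -x end square (40 mm from it). Its underside has a 22.6 mm square bore, 36 mm deep, sides parallel to x and y. This point: its centre, on the bore axis, 30 mm above the underside; z up
- spigot_1: fixed swivel spigot on the aluminium plate: round dark disc 84 mm across, 12 mm thick, with an upright 20 mm square steel shaft in its middle (sides parallel to x and y) rising 26 mm above the disc, plus a 7 mm tapered tip (top 45 mm above the origin). A yellow pointer mark stands out of the disc along +x. Origin at the centre of the disc's underside, z up. A form fully home has its underside on the disc, its centre 42 mm above this origin
- spigot_2: fixed swivel spigot on the aluminium plate: round dark disc 84 mm across, 12 mm thick, with an upright 20 mm square steel shaft in its middle (sides parallel to x and y) rising 26 mm above the disc, plus a 7 mm tapered tip (top 45 mm above the origin). A yellow pointer mark stands out of the disc along +x. Origin at the centre of the disc's underside, z up. A form fully home has its underside on the disc, its centre 42 mm above this origin
- spigot_3: fixed swivel spigot on the aluminium plate: round dark disc 84 mm across, 12 mm thick, with an upright 20 mm square steel shaft in its middle (sides parallel to x and y) rising 26 mm above the disc, plus a 7 mm tapered tip (top 45 mm above the origin). A yellow pointer mark stands out of the disc along +x. Origin at the centre of the disc's underside, z up. A form fully home has its underside on the disc, its centre 42 mm above this origin
- spigot_4: fixed swivel spigot on the aluminium plate: round dark disc 84 mm across, 12 mm thick, with an upright 20 mm square steel shaft in its middle (sides parallel to x and y) rising 26 mm above the disc, plus a 7 mm tapered tip (top 45 mm above the origin). A yellow pointer mark stands out of the disc along +x. Origin at the centre of the disc's underside, z up. A form fully home has its underside on the disc, its centre 42 mm above this origin
- spigot_1_pointer (a point): point at the outer end of this spigot's yellow pointer, 75 mm from the shaft's axis along the spigot's x, level with the disc's top
- spigot_2_pointer (a point): point at the outer end of this spigot's yellow pointer, 75 mm from the shaft's axis along the spigot's x, level with the disc's top
- spigot_3_pointer (a point): point at the outer end of this spigot's yellow pointer, 75 mm from the shaft's axis along the spigot's x, level with the disc's top
- spigot_4_pointer (a point): point at the outer end of this spigot's yellow pointer, 75 mm from the shaft's axis along the spigot's x, level with the disc's top
- switchbox: grey switch box, 150 mm (x) by 140 mm (y) by 50 mm high, fixed to the table; origin at the centre of its underside, x away from the robot, y to the left. The toggle stands on its top and a red see-through guard covers it
- guard (a joint): angle of the guard cover: 0 shut (level, underside 42.5 mm above the box top), grows as it rises, upright at 1.57, end stop at 2.0. Sprung shut but damped: let go upright or a little beyond, it sinks slowly and shuts after about 12 s, so there are a few seconds for the toggle. Raising it in some 4 s takes about 3 N at the tab
- guard_hinge (a point): middle of the guard's hinge line, 95 mm above the box's underside, 55 mm behind its centre (box x = +0.055); the hinge line runs along the box's y and the guard rises at the robot's side. Panel 84 mm wide, from 2 to 90 mm in front of the hinge
- guard_tab (a point): grip point on the guard's yellow tab, 118 mm from the hinge, level with it when shut: the tab is a bar 12 mm thick (box y), 22 mm high, standing out 45 mm beyond the panel's front edge (90 to 135 mm from the hinge), free below. Pinched across its 12 mm from above it pivots between the fingers as the guard rises
- toggle (a joint): angle of the toggle: +0.45 = ON, leaning to the box's -y side (green mark); -0.45 = OFF, leaning to +y (black mark). Falls over to its stop by itself once well past the middle; needs under 2 N at its tip
- toggle_pivot (a point): foot of the toggle, on the box's top, 60 mm in front of the hinge line; the lever is a 7 mm rod with a 10 mm ball whose centre is 26 mm from here (11 mm to either side when at rest)
- jar: amber jar, 64 mm across, 85 mm high; leave alone; origin centre of underside
- bottle: white bottle, 60 mm across, 160 mm high; leave alone; origin centre of underside
- cup: grey cup, 76 mm across, 85 mm high; leave alone; origin centre of underside
- hammer: hammer lying behind the plate; leave alone; origin under its middle
- tape: orange tape roll lying flat, 90 mm across, 24 mm high; leave alone; origin centre of underside
- driver: screwdriver lying near the robot; leave alone; origin under its middle
Mind the look-alikes: they are no part of the job. What is shaped like the part that bears form_b_center but pink is not meant.

How it is judged (in metres and radians):
On the way, in this order (a step that is already met when the one before it is completed fails the run):
1. the guard is raised with the toggle still ON (value of joint guard above 0.8 rad and value of joint toggle above 0.38 rad), for 0.1 s.
2. the toggle is flipped to OFF (value of joint toggle below -0.38 rad), for 0.2 s.
3. the guard has dropped shut with the toggle OFF (value of joint guard below 0.06 rad and value of joint toggle below -0.38 rad), for 0.2 s.
4. every form present is home on a spigot, heel end to the pointer, the toggle still OFF (((horizontal distance between form_a_center and spigot_1 below 0.005 m and z of form_a_center in the frame of spigot_1 between 0.038 and 0.046 m and x of spigot_1_pointer in the frame of form_a_center above 0.06 m and angle between form_a_center's own z axis and vertical below 0.1 rad) or (horizontal distance between form_a_center and spigot_2 below 0.005 m and z of form_a_center in the frame of spigot_2 between 0.038 and 0.046 m and x of spigot_2_pointer in the frame of form_a_center above 0.06 m and angle between form_a_center's own z axis and vertical below 0.1 rad) or (horizontal distance between form_a_center and spigot_3 below 0.005 m and z of form_a_center in the frame of spigot_3 between 0.038 and 0.046 m and x of spigot_3_pointer in the frame of form_a_center above 0.06 m and angle between form_a_center's own z axis and vertical below 0.1 rad) or (horizontal distance between form_a_center and spigot_4 below 0.005 m and z of form_a_center in the frame of spigot_4 between 0.038 and 0.046 m and x of spigot_4_pointer in the frame of form_a_center above 0.06 m and angle between form_a_center's own z axis and vertical below 0.1 rad)) and ((horizontal distance between form_b_center and spigot_1 below 0.005 m and z of form_b_center in the frame of spigot_1 between 0.038 and 0.046 m and x of spigot_1_pointer in the frame of form_b_center above 0.06 m and angle between form_b_center's own z axis and vertical below 0.1 rad) or (horizontal distance between form_b_center and spigot_2 below 0.005 m and z of form_b_center in the frame of spigot_2 between 0.038 and 0.046 m and x of spigot_2_pointer in the frame of form_b_center above 0.06 m and angle between form_b_center's own z axis and vertical below 0.1 rad) or (horizontal distance between form_b_center and spigot_3 below 0.005 m and z of form_b_center in the frame of spigot_3 between 0.038 and 0.046 m and x of spigot_3_pointer in the frame of form_b_center above 0.06 m and angle between form_b_center's own z axis and vertical below 0.1 rad) or (horizontal distance between form_b_center and spigot_4 below 0.005 m and z of form_b_center in the frame of spigot_4 between 0.038 and 0.046 m and x of spigot_4_pointer in the frame of form_b_center above 0.06 m and angle between form_b_center's own z axis and vertical below 0.1 rad)) and ((horizontal distance between form_c_center and spigot_1 below 0.005 m and z of form_c_center in the frame of spigot_1 between 0.038 and 0.046 m and x of spigot_1_pointer in the frame of form_c_center above 0.06 m and angle between form_c_center's own z axis and vertical below 0.1 rad) or (horizontal distance between form_c_center and spigot_2 below 0.005 m and z of form_c_center in the frame of spigot_2 between 0.038 and 0.046 m and x of spigot_2_pointer in the frame of form_c_center above 0.06 m and angle between form_c_center's own z axis and vertical below 0.1 rad) or (horizontal distance between form_c_center and spigot_3 below 0.005 m and z of form_c_center in the frame of spigot_3 between 0.038 and 0.046 m and x of spigot_3_pointer in the frame of form_c_center above 0.06 m and angle between form_c_center's own z axis and vertical below 0.1 rad) or (horizontal distance between form_c_center and spigot_4 below 0.005 m and z of form_c_center in the frame of spigot_4 between 0.038 and 0.046 m and x of spigot_4_pointer in the frame of form_c_center above 0.06 m and angle between form_c_center's own z axis and vertical below 0.1 rad)) and ((horizontal distance between form_d_center and spigot_1 below 0.005 m and z of form_d_center in the frame of spigot_1 between 0.038 and 0.046 m and x of spigot_1_pointer in the frame of form_d_center above 0.06 m and angle between form_d_center's own z axis and vertical below 0.1 rad) or (horizontal distance between form_d_center and spigot_2 below 0.005 m and z of form_d_center in the frame of spigot_2 between 0.038 and 0.046 m and x of spigot_2_pointer in the frame of form_d_center above 0.06 m and angle between form_d_center's own z axis and vertical below 0.1 rad) or (horizontal distance between form_d_center and spigot_3 below 0.005 m and z of form_d_center in the frame of spigot_3 between 0.038 and 0.046 m and x of spigot_3_pointer in the frame of form_d_center above 0.06 m and angle between form_d_center's own z axis and vertical below 0.1 rad) or (horizontal distance between form_d_center and spigot_4 below 0.005 m and z of form_d_center in the frame of spigot_4 between 0.038 and 0.046 m and x of spigot_4_pointer in the frame of form_d_center above 0.06 m and angle between form_d_center's own z axis and vertical below 0.1 rad)) and value of joint toggle below -0.38 rad), for 0.3 s.
5. the guard is raised again with the toggle still OFF (value of joint guard above 0.8 rad and value of joint toggle below -0.38 rad), for 0.1 s.
6. the toggle is flipped back to ON (value of joint toggle above 0.38 rad), for 0.2 s.
At the end, for the whole second after the job is handed in: every form present stands home on a spigot (underside on the disc within 4 mm, centred within 5 mm, upright, rounded end to the pointer) at rest, the toggle is ON (over 0.38 rad) and the guard shut (under 0.06 rad) (((horizontal distance between form_a_center and spigot_1 below 0.005 m and z of form_a_center in the frame of spigot_1 between 0.038 and 0.046 m and x of spigot_1_pointer in the frame of form_a_center above 0.06 m and angle between form_a_center's own z axis and vertical below 0.1 rad) or (horizontal distance between form_a_center and spigot_2 below 0.005 m and z of form_a_center in the frame of spigot_2 between 0.038 and 0.046 m and x of spigot_2_pointer in the frame of form_a_center above 0.06 m and angle between form_a_center's own z axis and vertical below 0.1 rad) or (horizontal distance between form_a_center and spigot_3 below 0.005 m and z of form_a_center in the frame of spigot_3 between 0.038 and 0.046 m and x of spigot_3_pointer in the frame of form_a_center above 0.06 m and angle between form_a_center's own z axis and vertical below 0.1 rad) or (horizontal distance between form_a_center and spigot_4 below 0.005 m and z of form_a_center in the frame of spigot_4 between 0.038 and 0.046 m and x of spigot_4_pointer in the frame of form_a_center above 0.06 m and angle between form_a_center's own z axis and vertical below 0.1 rad)) and ((horizontal distance between form_b_center and spigot_1 below 0.005 m and z of form_b_center in the frame of spigot_1 between 0.038 and 0.046 m and x of spigot_1_pointer in the frame of form_b_center above 0.06 m and angle between form_b_center's own z axis and vertical below 0.1 rad) or (horizontal distance between form_b_center and spigot_2 below 0.005 m and z of form_b_center in the frame of spigot_2 between 0.038 and 0.046 m and x of spigot_2_pointer in the frame of form_b_center above 0.06 m and angle between form_b_center's own z axis and vertical below 0.1 rad) or (horizontal distance between form_b_center and spigot_3 below 0.005 m and z of form_b_center in the frame of spigot_3 between 0.038 and 0.046 m and x of spigot_3_pointer in the frame of form_b_center above 0.06 m and angle between form_b_center's own z axis and vertical below 0.1 rad) or (horizontal distance between form_b_center and spigot_4 below 0.005 m and z of form_b_center in the frame of spigot_4 between 0.038 and 0.046 m and x of spigot_4_pointer in the frame of form_b_center above 0.06 m and angle between form_b_center's own z axis and vertical below 0.1 rad)) and ((horizontal distance between form_c_center and spigot_1 below 0.005 m and z of form_c_center in the frame of spigot_1 between 0.038 and 0.046 m and x of spigot_1_pointer in the frame of form_c_center above 0.06 m and angle between form_c_center's own z axis and vertical below 0.1 rad) or (horizontal distance between form_c_center and spigot_2 below 0.005 m and z of form_c_center in the frame of spigot_2 between 0.038 and 0.046 m and x of spigot_2_pointer in the frame of form_c_center above 0.06 m and angle between form_c_center's own z axis and vertical below 0.1 rad) or (horizontal distance between form_c_center and spigot_3 below 0.005 m and z of form_c_center in the frame of spigot_3 between 0.038 and 0.046 m and x of spigot_3_pointer in the frame of form_c_center above 0.06 m and angle between form_c_center's own z axis and vertical below 0.1 rad) or (horizontal distance between form_c_center and spigot_4 below 0.005 m and z of form_c_center in the frame of spigot_4 between 0.038 and 0.046 m and x of spigot_4_pointer in the frame of form_c_center above 0.06 m and angle between form_c_center's own z axis and vertical below 0.1 rad)) and ((horizontal distance between form_d_center and spigot_1 below 0.005 m and z of form_d_center in the frame of spigot_1 between 0.038 and 0.046 m and x of spigot_1_pointer in the frame of form_d_center above 0.06 m and angle between form_d_center's own z axis and vertical below 0.1 rad) or (horizontal distance between form_d_center and spigot_2 below 0.005 m and z of form_d_center in the frame of spigot_2 between 0.038 and 0.046 m and x of spigot_2_pointer in the frame of form_d_center above 0.06 m and angle between form_d_center's own z axis and vertical below 0.1 rad) or (horizontal distance between form_d_center and spigot_3 below 0.005 m and z of form_d_center in the frame of spigot_3 between 0.038 and 0.046 m and x of spigot_3_pointer in the frame of form_d_center above 0.06 m and angle between form_d_center's own z axis and vertical below 0.1 rad) or (horizontal distance between form_d_center and spigot_4 below 0.005 m and z of form_d_center in the frame of spigot_4 between 0.038 and 0.046 m and x of spigot_4_pointer in the frame of form_d_center above 0.06 m and angle between form_d_center's own z axis and vertical below 0.1 rad)) and value of joint toggle above 0.38 rad and value of joint guard below 0.06 rad and linear speed of each of form_a, form_b, form_c, form_d below 0.02 m/s); the robot touches nothing.
It fails at once if a bystander (jar, bottle, cup, hammer, tape roll, screwdriver) is shifted more than 50 mm (distance of any of jar, bottle, cup, hammer, tape, driver from where it was at the start of the episode above 0.05 m).
Of form_a, form_b, form_c, form_d only 2 to 4 are there at a start; the rules pass over those that are not, and their reading is None.
At some moment in a run one of form_a, form_b, form_c, form_d may be knocked a few centimetres aside while the robot is not near it.
Once in a run the grip may slacken for a moment while it holds something.
It also fails if it takes over 208 s, if anything falls off the work surface, if the arm or the gripper's body presses on something with over 40 N, if the wrist force passes 120 N, or if a joint passes its speed limit or range.

## Robot

A 6-joint arm with a two-finger parallel gripper is mounted at the origin on the work surface. World frame = base frame: x ahead of the robot, y to its left, z up, the work surface at z = 0. Lengths are in mm, angles in rad, forces in N, time in s.
With the tool pointing down it reaches from about 250 to 775 mm from the base axis. Payload 4 kg.
Tool frame: the origin (TCP) lies at the very end of the fingers, on their centre line; the grasp point (between the pads) lies 19 mm behind it; z points along the fingers, y is the direction in which the jaws open and shut (so a half turn about z gives the same grasp; the last joint's range is limited). The gripper opens to 85 mm and grips with 20 to 120 N. Pads are 22 mm wide; open, the fingers measure 114 mm over their backs; the gripper's body (76 mm by 85 mm) begins 54 mm behind the grasp point. The pads swing forward as they close: fully open they stand 13 mm farther back than shut.
Start: joints at [-1.368, 0.087, 1.371, -0, 1.684, -0.103], TCP at [165.578, -524.501, 231.341] pointing down, gripper open.
Joint ranges: [-3.1, 3.1], [-0.76, 2.03], [0.27, 2.55], [-1.08, 4.22], [0.17, 2.65], [-2.57, 2.57]. Speed limits (rad/s): [2.79, 2.79, 3.14, 3.14, 3.14, 3.14].

## Interface

Orientations are given as a rotation vector (axis times angle).
In Python, from station import state, snapshot, sign_off, cut_out gives the robot as it stands.
- The arm moves only by the tool play_rows, never from a script. Its argument "series" is a list of rows, each an object of numbers: "tx", "ty", "tz": the shift along the tool's x, y, z in cm; "spin": the turn about the tool's z in degrees; "gripper": the finger opening in cm, from 0 to 8.54. In form: [{"tx": .., "ty": .., "tz": .., "spin": .., "gripper": ..}, ...]. A call has 1 to 10 rows; each row is the pose to reach, as a shift and turn from the pose measured when the call began, along the tool's axes at that moment; what a row does not reach only later rows make up. A row lasts 1/10 s, in which the tool goes at most 50 mm and 8.59 degrees, less where a joint would pass 70% of its speed; a pose out of reach is approached as far as the arm can. A call with a gripper value outside its range is refused whole. The fingers move at their own pace and stop on an object; "newtons" is the grip in N (left out, the last holds). Time passes only in rows, so rows that repeat a pose let the fingers close. It gives the time, the measured TCP pose, the force and the opening at its end, in the units of the state.
- state(): the state, without advancing time (a new reading comes with each control period).
- snapshot(name): name is "scene" or "top" or "wrist"; returns a dict with "image" (420x560x3 uint8, red, green, blue), "fx", "fy", "cx", "cy" (pixels), "camera_from_world" (4x4, takes a point from world to camera coordinates). Camera axes: x right, y down, z forward; pixel columns grow to the right and rows downward; lengths in mm; the calibration is good to about 2 mm. A picture is of the moment at which its call begins. There is no depth.
- sign_off(): hands the job in, once; it reports no verdict.
Trained networks look in a picture, given as the dict that the camera call returned (one of the last four; its "shot" number tells which), for a name from the list of things; names that differ only in an ending like _2 or _b are one class to them, and where a whole thing is asked for, a point or a joint stands for the part that bears it (a point fixed in the world has none). Each returns a list of dicts, best first, with "score" (0 to 1); they miss things now and then, are a little off and sometimes report something else, mostly with a low value. They report only what shows in the picture. A call takes as long as a camera call. They do not tell look-alikes from the thing itself.
- cut_out(picture, thing): "mask" (420x560 bool, what is visible of it) and "bbox" ([left, top, right, bottom] in pixels, round what is visible of it).
The state is a dict: "t": time; "q": joint angles; "joint_velocities": joint speeds; "joint_torque": joint torques, N m; "eef_pos": TCP position; "orientation": TCP orientation; "contact_force": force on the tool from outside, world axes, zero at the start; "torque": the same for the moment, N m; "finger_gap": finger opening in mm.
Only numpy, scipy, OpenCV 4.12 (cv2) and the standard library are available. Lean on these libraries where they do the work, as an engineer would, in place of code of your own. Each camera call takes 0.05 s, during which the arm holds its last target.

## Working session

There is one attempt and no reset: what is moved stays moved. The work goes in short steps, Python scripts to look and compute and a tool call to move; the robot and the scene stay as the last step left them, time stands still between calls to the robot, and variables do not carry over. Pictures are saved under pics/ and viewed, and the job is handed in when it is done.

Besides the shell and the picture viewer there is one more tool, called after ">>>" as name(argument=value, ...) on one line, values as JSON. play_rows: Moves the arm, as the interface text tells. Its arguments: {"type":"object","properties":{"series":{"type":"array","items":{"type":"object","properties":{"tx":{"type":"number"},"ty":{"type":"number"},"tz":{"type":"number"},"spin":{"type":"number"},"gripper":{"type":"number"}}}},"newtons":{"type":"number"}},"required":["series"]}

```bash
ls; mkdir -p pics; cat > h.py <<'E'
import numpy as np, cv2
from station import state, snapshot, sign_off, cut_out
def save(s,name,crop=None,scale=1):
    im=cv2.cvtColor(s["image"],cv2.COLOR_RGB2BGR)
    if crop: l,t,r,b=crop; im=im[t:b,l:r]
    if scale!=1: im=cv2.resize(im,None,fx=scale,fy=scale,interpolation=cv2.INTER_CUBIC)
    cv2.imwrite("pics/"+name+".png",im)
def ray(s,u,v):
    T=np.array(s["camera_from_world"]);R=T[:3,:3];t=T[:3,3]
    o=-R.T@t; d=R.T@np.array([(u-s["cx"])/s["fx"],(v-s["cy"])/s["fy"],1.]); return o,d
def onz(s,u,v,z):
    o,d=ray(s,u,v); return o+d*(z-o[2])/d[2]
def proj(s,p):
    T=np.array(s["camera_from_world"]);c=T[:3,:3]@np.array(p,float)+T[:3,3]
    return np.array([s["fx"]*c[0]/c[2]+s["cx"],s["fy"]*c[1]/c[2]+s["cy"]])
E
python3 - <<'E'
from h import *
for n in ["scene","top"]:
    s=snapshot(n); save(s,n+"0"); print(n,s["fx"],s["cx"],s["cy"],np.round(ray(s,s["cx"],s["cy"]),3))
    print(np.round(s["camera_from_world"],3))
print(state())
E
```

```text
pics
scene 525.1287117745813 281.6388979664647 205.1862496331168 [[ 1.37283e+03  8.79332e+02  8.36968e+02]
 [-5.70000e-01 -6.25000e-01 -5.34000e-01]]
[[-7.290000e-01  6.840000e-01 -2.200000e-02  4.185440e+02]
 [ 3.790000e-01  3.770000e-01 -8.450000e-01 -1.440690e+02]
 [-5.700000e-01 -6.250000e-01 -5.340000e-01  1.778333e+03]
 [ 0.000000e+00  0.000000e+00  0.000000e+00  1.000000e+00]]
top 450.1476589655813 273.19617702430975 208.18520547839861 [[ 4.212170e+02  1.465000e+00  1.278204e+03]
 [ 1.170000e-01 -1.800000e-02 -9.930000e-01]]
[[ 0.000000e+00 -1.000000e+00  1.800000e-02 -2.140200e+01]
 [-9.930000e-01 -2.000000e-03 -1.170000e-01  5.676150e+02]
 [ 1.170000e-01 -1.800000e-02 -9.930000e-01  1.220077e+03]
 [ 0.000000e+00  0.000000e+00  0.000000e+00  1.000000e+00]]
{'t': 0.1, 'q': array([-1.36811275e+00,  8.78929458e-02,  1.37215526e+00,  2.18084043e-05,
        1.68361628e+00, -1.03109839e-01]), 'joint_velocities': array([ 0.00069559, -0.00059744, -0.00245502, -0.00021736,  0.00093212,
       -0.00039117]), 'joint_torque': array([ 2.22637231e-03, -3.53014147e+01, -3.14219213e+01, -1.17114546e-04,
        7.92873034e-03,  2.54689854e-05]), 'eef_pos': array([ 165.47973224, -524.02379455,  230.22326004]), 'orientation': array([-3.10289621e+00, -4.78158307e-01,  1.27876398e-04]), 'contact_force': array([ 0.39153813,  0.32250685, -0.1189195 ]), 'torque': array([-0.06244264,  0.03730867,  0.03042513]), 'finger_gap': 85.23135459454775}
```

View pics/top0.png

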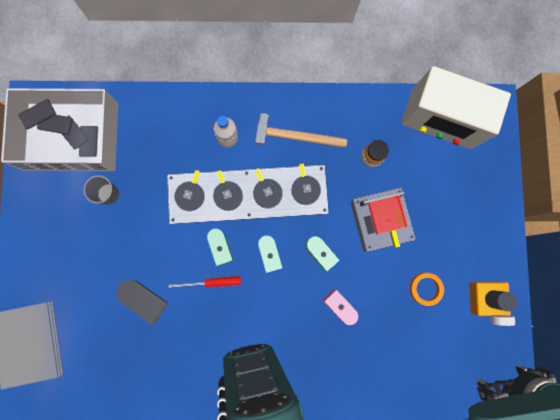

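View pics/scene0.png

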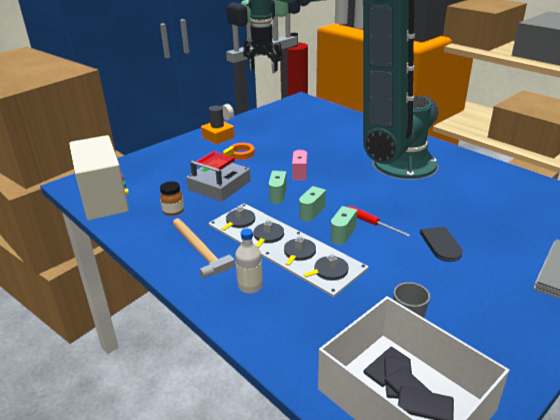

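```bash
python3 - <<'E'
from h import *
s=snapshot("top"); save(s,"top_box",(340,170,440,270),6); save(s,"top_mid",(160,150,360,340),4)
np.save("top.npy",s,allow_pickle=True)
c=snapshot("scene"); save(c,"sc_box",(180,140,260,200),8);save(c,"sc_plate",(200,160,370,300),4)
for n in ["form_a_center","spigot_1","switchbox","guard","toggle","guard_tab"]:
    for nm,p in (("top",s),("scene",c)):
        for r in cut_out(p,n):
            m=r["mask"]; ys,xs=np.nonzero(m); print(n,nm,round(r["score"],2),np.round(r["bbox"],1),xs.mean().round(1),ys.mean().round(1),len(xs))
E
```

```text
form_a_center top 0.59 [210.  227.5 228.5 263.3] 219.1 247.4 602
form_a_center top 0.43 [353.6 187.2 411.1 251.2] 382.8 220.3 2855
form_a_center scene 0.65 [333.4 208.  356.4 244. ] 343.1 225.3 712
form_a_center scene 0.4 [220.  208.  256.5 232.8] 238.9 218.8 554
form_a_center scene 0.24 [284.5 232.7 316.8 267.6] 299.0 249.5 645
form_a_center scene 0.21 [395.  282.8 429.9 318. ] 411.9 297.4 876
spigot_1 top 0.78 [290.2 165.4 319.5 208.1] 305.3 188.7 710
spigot_1 top 0.77 [256.3 173.4 283.7 205.1] 267.3 192.3 719
spigot_1 top 0.69 [171.4 170.1 206.3 213.5] 189.9 194.7 781
spigot_1 top 0.64 [212.7 171.4 244.6 214. ] 227.0 194.1 777
spigot_1 top 0.3 [367.4 195.3 406.2 246.8] 388.5 216.8 1186
spigot_1 scene 0.92 [255.2 218.1 282.1 246.2] 267.8 233.3 601
spigot_1 scene 0.87 [221.7 205.5 251.7 231.2] 238.7 218.6 548
spigot_1 scene 0.82 [303.2 255.3 347.9 282.9] 329.4 268.3 707
spigot_1 scene 0.8 [279.3 233.9 316.2 265.7] 298.6 249.7 691
spigot_1 scene 0.64 [331.3 210.1 356.6 241.3] 342.7 225.2 756
switchbox top 0.97 [352.2 188.1 414.2 248.2] 382.8 219.8 2926
switchbox top 0.68 [261.2 234.2 285.1 274.8] 269.6 254.0 579
switchbox top 0.68 [364.3 195.9 408.8 247.9] 388.4 217.0 1193
switchbox top 0.58 [183.5 274.8 242.5 285.9] 222.5 281.8 319
switchbox scene 0.77 [190.1 148.3 249.3 200.8] 217.3 175.6 2181
switchbox scene 0.62 [233.4 144.7 255.3 161.1] 243.5 151.3 274
guard top 0.97 [367.1 195.1 407.7 247.8] 388.3 217.4 1145
guard_tab top 0.96 [370.3 197.7 408.2 248.3] 388.5 217.4 1175
guard_tab scene 0.71 [198.8 147.4 234.8 170.2] 217.7 159.4 451
```

View pics/top_box.png

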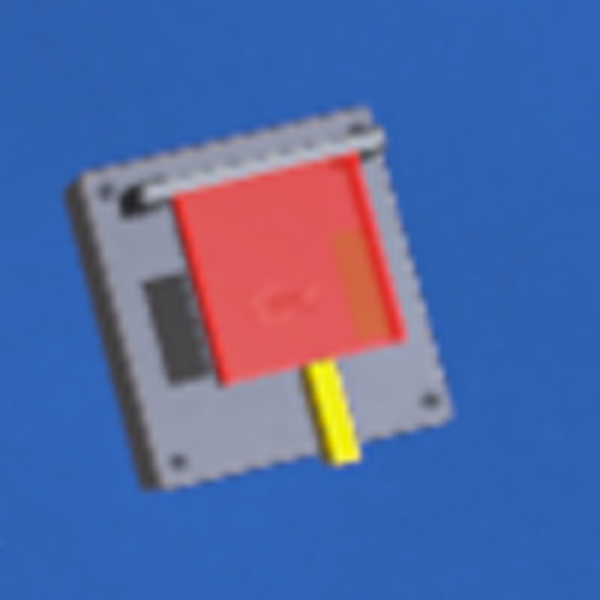

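View pics/sc_box.png

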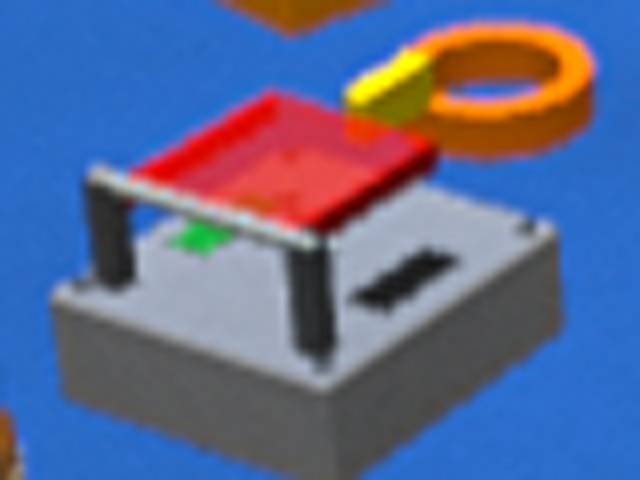

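View pics/top_mid.png

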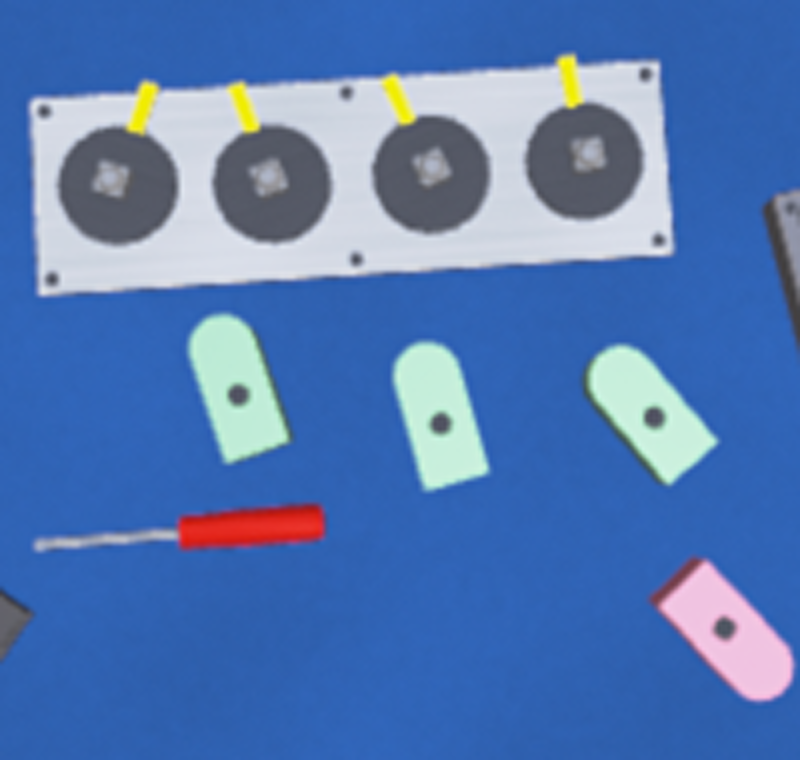

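```bash
cat > m.py <<'E'
from h import *
from scipy.optimize import least_squares
def up(u,v,sc,ox,oy): return ((u+.5)/sc-.5+ox,(v+.5)/sc-.5+oy)
s=snapshot("top"); c=snapshot("scene")
obs=[(s,up(u,v,6,340,170),p) for u,v,p in [(370,108,(75,-70,50)),(450,412,(-75,-70,50)),(158,487,(-75,70,50)),(82,185,(75,70,50)),(346,464,(-80,0,100)),(228,382,(-35,42,96)),(404,338,(-35,-42,96)),(175,195,(53,42,96))]]
obs+=[(c,up(u,v,8,180,140),p) for u,v,p in [(328,388,(75,70,50)),(55,295,(75,-70,50)),(558,235,(-75,70,50)),(335,478,(75,70,0)),(65,390,(75,-70,0)),(352,108,(-80,0,96))]]
def w(q,p):
    a=q[2];return (q[0]+np.cos(a)*p[0]-np.sin(a)*p[1],q[1]+np.sin(a)*p[0]+np.cos(a)*p[1],p[2])
f=lambda q:np.concatenate([proj(o,w(q,p))-np.array(uv) for o,uv,p in obs])
r=least_squares(f,[480,-260,.2],loss='soft_l1')
print("box",np.round(r.x,3)); print(np.round(f(r.x).reshape(-1,2),1))
for n,p in dict(hinge=(55,0,95),tab=(-63,0,95),pivot=(-5,0,50),on=(-5,-11,73.5),off=(-5,11,73.5)).items(): print(n,np.round(w(r.x,p),1))
def comp(mask,amin):
    n,l,st,ce=cv2.connectedComponentsWithStats(mask.astype(np.uint8)); return [(l==i) for i in range(1,n) if st[i,4]>=amin]
for nm,o in (("top",s),("scene",c)):
    im=o["image"].astype(int);R,G,B=im[...,0],im[...,1],im[...,2]
    for m in comp((G>R+20)&(G>B+5)&(G>110),150):
        ys,xs=np.nonzero(m);print(nm,"green",len(xs),xs.mean().round(1),ys.mean().round(1))
        if nm=="top":
            cn=max(cv2.findContours(m.astype(np.uint8),0,1)[0],key=len)
            print(cv2.minAreaRect(cn))
for z in (22,):
  for r_ in cut_out(s,"spigot_1"):
    l,t,rr,b=[int(v) for v in r_["bbox"]]
    im=s["image"].astype(int)
    sub=np.zeros((420,560),bool); sub[t-3:b+4,l-3:rr+4]=1
    dark=(im.max(2)<115)&(im.max(2)-im.min(2)<45)&sub
    cs=comp(dark,100)
    if not cs: continue
    cn=max(cv2.findContours(max(cs,key=lambda m:m.sum()).astype(np.uint8),0,1)[0],key=len)
    e=cv2.fitEllipse(cv2.convexHull(cn)); ctr=onz(s,*e[0],z)
    ye=(im[...,0]>170)&(im[...,1]>150)&(im[...,2]<110)&sub
    ys,xs=np.nonzero(ye)
    if len(xs)==0: print("noyellow");continue
    yp=onz(s,xs.mean(),ys.mean(),z)
    pc=np.array([onz(s,x,y,z)[:2] for x,y in zip(xs,ys)])
    d=pc-ctr[:2]
    print("spig",np.round(r_["score"],2),np.round(e[0],1),np.round(e[1],1),"ctr",np.round(ctr,1),"ptr yaw",np.round(np.degrees(np.arctan2(*(yp-ctr)[1::-1])),1),"len",np.hypot(*d.T).max().round(1))
E
python3 m.py
```

```text
box [ 5.37748e+02 -3.26262e+02  2.31000e-01]
[[ 0.4 -1. ]
 [ 1.3  1. ]
 [ 0.7  0.2]
 [-0.3 -2.5]
 [-0.2 -0.6]
 [-0.6  0.1]
 [ 0.6  0.2]
 [-0.2 -1. ]
 [ 0.2 -0.3]
 [-0.7 -0.6]
 [ 1.5 -1.5]
 [ 0.8  2.7]
 [-0.   1.4]
 [ 9.8 -4.4]]
hinge [ 591.3 -313.7   95. ]
tab [ 476.4 -340.7   95. ]
pivot [ 532.9 -327.4   50. ]
on [ 535.4 -338.1   73.5]
off [ 530.4 -316.7   73.5]
top green 544 219.0 246.5
((218.80001831054688, 245.9000244140625), (35.10127639770508, 16.76007080078125), 71.56504821777344)
top green 517 269.2 253.5
((269.0601501464844, 252.8166046142578), (35.11487579345703, 15.951576232910156), 74.47589111328125)
top green 554 321.2 252.6
((320.7827453613281, 252.1068572998047), (35.468101501464844, 16.911943435668945), 49.76364517211914)
scene green 388 276.2 185.2
scene green 441 309.2 202.0
scene green 516 341.1 223.5
spig 0.84 [305.4 189.8] [27.5 27.8] ctr [ 621.5 -112.1   22. ] ptr yaw 8.9 len 75.3
spig 0.7 [267.2 193.1] [27.5 28. ] ctr [611.9  -4.1  22. ] ptr yaw 23.7 len 74.8
spig 0.62 [227.5 195.5] [27.5 27.9] ctr [604.5 107.8  22. ] ptr yaw 20.2 len 75.4
spig 0.62 [189.  195.9] [27.8 28.5] ctr [603.4 215.8  22. ] ptr yaw -16.5 len 75.0
```

```bash
sed -i 's/(352,108,(-80,0,96))/(432,68,(-80,0,97))/' m.py; python3 m.py | head -22
cat >> h.py <<'E'
from scipy.spatial.transform import Rotation as Ro
def goto(x,y,z,yaw):
    st=state();R=Ro.from_rotvec(st["orientation"]).as_matrix();d=R.T@(np.array([x,y,z],float)-st["eef_pos"])
    cur=np.degrees(np.arctan2(R[1,0],R[0,0])); sp=(cur-yaw+90)%180-90
    print("t",round(st["t"],1),"pos",np.round(st["eef_pos"],1),"yaw",cur.round(2),"q6",st["q"][5].round(2),"gap",round(st["finger_gap"],1),"F",np.round(st["contact_force"],1),"tilt",np.round(R[:,2],3))
    print("-> cm",np.round(d/10,2),"spin",round(sp,2))
E
python3 -c "
from h import *
goto(476.4,-340.7,170,13.2)"
```

```text
box [ 5.37274e+02 -3.26204e+02  2.28000e-01]
[[ 0.5 -0.7]
 [ 1.2  1.3]
 [ 0.6  0.3]
 [-0.2 -2.4]
 [-0.3 -0.4]
 [-0.7  0.2]
 [ 0.5  0.4]
 [-0.2 -0.8]
 [ 0.3 -0.3]
 [-0.5 -0.7]
 [ 1.6 -1.5]
 [ 0.8  2.7]
 [ 0.1  1.3]
 [-0.1  0.3]]
hinge [ 590.9 -313.8   95. ]
tab [ 475.9 -340.4   95. ]
pivot [ 532.4 -327.3   50. ]
on [ 534.9 -338.    73.5]
off [ 529.9 -316.6   73.5]
top green 543 219.0 246.5
((218.80001831054688, 245.9000244140625), (35.10127639770508, 16.76007080078125), 71.56504821777344)
t 1.1 pos [ 165.6 -524.5  231.3] yaw 17.52 q6 -0.1 gap 85.2 F [-0.3 -0.9  0.6] tilt [ 0. -0. -1.]
-> cm [35.17 -8.17  6.13] spin 4.32
```

>>> play_rows(series=[{"tx":4.5,"ty":-1,"tz":0.6,"spin":0.5,"gripper":8},{"tx":9,"ty":-2,"tz":1.2,"spin":1,"gripper":6},{"tx":13.5,"ty":-3,"tz":1.8,"spin":1.5,"gripper":4},{"tx":18,"ty":-4,"tz":2.4,"spin":2,"gripper":4},{"tx":22.5,"ty":-5,"tz":3,"spin":2.5,"gripper":4},{"tx":27,"ty":-6,"tz":3.6,"spin":3,"gripper":4},{"tx":31.5,"ty":-7,"tz":4.5,"spin":4,"gripper":4},{"tx":35.2,"ty":-8.2,"tz":5.5,"spin":4.3,"gripper":4},{"tx":35.2,"ty":-8.2,"tz":6.1,"spin":4.3,"gripper":4},{"tx":35.2,"ty":-8.2,"tz":6.1,"spin":4.3,"gripper":4}])

```text
t: 2.1
eef_pos: [476.4, -339.4, 168.8]
orientation: [-3.119, -0.365, 0.004]
contact_force: [-0.8, 0.1, -0.0]
finger_gap: 39.8
```

```bash
python3 -c "
from h import *
goto(476,-340.4,76,13.1)
s=snapshot('wrist');save(s,'w1');print(proj(s,(475.9,-340.4,106)),proj(s,(590.9,-313.8,95)),proj(s,(532.4,-327.3,50)),s['fx']);print(np.round(s['camera_from_world'],2))
t=snapshot('top');save(t,'t1',(340,150,480,270),5)"
```

```text
t 2.1 pos [ 476.4 -339.4  168.8] yaw 13.34 q6 0.62 gap 39.8 F [-0.8  0.1 -0. ] tilt [-0.003  0.001 -1.   ]
-> cm [-0.04  0.1   9.28] spin 0.24
[283.25282508 226.71833845] [284.90648346   1.770722  ] [283.45141278 119.0814052 ] 378.8322760814287
[[ 2.3000e-01 -9.7000e-01 -0.0000e+00 -4.3898e+02]
 [-9.4000e-01 -2.2000e-01  2.6000e-01  3.5205e+02]
 [-2.6000e-01 -6.0000e-02 -9.7000e-01  4.1981e+02]
 [ 0.0000e+00  0.0000e+00  0.0000e+00  1.0000e+00]]
```

View pics/w1.png

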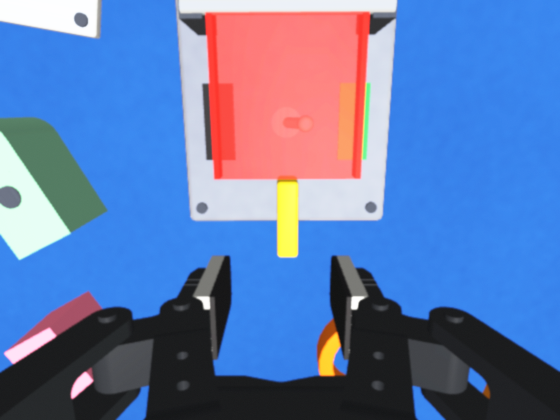

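>>> play_rows(series=[{"tx":0,"ty":0.1,"tz":2,"spin":0.2,"gripper":4},{"tx":0,"ty":0.2,"tz":4.5,"spin":0.2,"gripper":3.6},{"tx":0,"ty":0.25,"tz":7,"spin":0.2,"gripper":3.2},{"tx":0,"ty":0.25,"tz":8.5,"spin":0.2,"gripper":3},{"tx":0,"ty":0.25,"tz":9.2,"spin":0.2,"gripper":3},{"tx":0,"ty":0.25,"tz":9.2,"spin":0.2,"gripper":2},{"tx":0,"ty":0.25,"tz":9.2,"spin":0.2,"gripper":1},{"tx":0,"ty":0.25,"tz":9.2,"spin":0.2,"gripper":0.8},{"tx":0,"ty":0.25,"tz":9.2,"spin":0.2,"gripper":0.8},{"tx":0,"ty":0.25,"tz":9.2,"spin":0.2,"gripper":0.8}], newtons=30)

```text
t: 3.2
eef_pos: [476.2, -343.4, 79.0]
orientation: [3.121, 0.356, -0.002]
contact_force: [-4.9, 2.4, 0.3]
finger_gap: 11.6
```

```bash
python3 -c "
from h import *
goto(476,-340.4,76,13.1)
for th in np.arange(.15,1.9,.15): print(th.round(2),np.round(11.8*(1-np.cos(th)),2),-np.round(11.8*np.sin(th),2))
s=snapshot('wrist');save(s,'w2')"
```

```text
t 3.2 pos [ 476.2 -343.4   79. ] yaw 13.0 q6 0.62 gap 11.6 F [-4.9  2.4  0.3] tilt [-0.001 -0.001 -1.   ]
-> cm [ 0.05 -0.3   0.3 ] spin -0.1
0.15 0.13 -1.76
0.3 0.53 -3.49
0.45 1.17 -5.13
0.6 2.06 -6.66
0.75 3.17 -8.04
0.9 4.47 -9.24
1.05 5.93 -10.24
1.2 7.52 -11.0
1.35 9.22 -11.51
1.5 10.97 -11.77
1.65 12.73 -11.76
1.8 14.48 -11.49
```

View pics/w2.png

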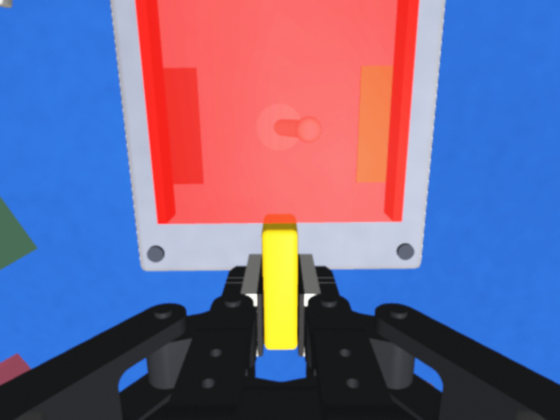

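>>> play_rows(series=[{"tx":0.01,"ty":0,"tz":-0.6,"gripper":0.8},{"tx":0.04,"ty":0,"tz":-1.2,"gripper":0.8},{"tx":0.13,"ty":0,"tz":-1.8,"gripper":0.8},{"tx":0.22,"ty":0,"tz":-2.35,"gripper":0.8},{"tx":0.36,"ty":0,"tz":-2.9,"gripper":0.8},{"tx":0.53,"ty":0,"tz":-3.5,"gripper":0.8},{"tx":0.71,"ty":0,"tz":-4.05,"gripper":0.8},{"tx":0.93,"ty":0,"tz":-4.6,"gripper":0.8},{"tx":1.17,"ty":0,"tz":-5.13,"gripper":0.8},{"tx":1.44,"ty":0,"tz":-5.65,"gripper":0.8}], newtons=40)

```text
schema error: expected keys tx, ty, tz, spin, gripper
```

```bash
python3 -c "
from h import *
goto(476,-340.4,76,13.1)
s=snapshot('wrist');save(s,'w3')
R=Ro.from_rotvec(state()['orientation']).as_matrix()
p=state()['eef_pos']-np.array([476.2,-343.4,79.0]); a=np.radians(13); bx=p[0]*np.cos(a)+p[1]*np.sin(a)
print('bx',bx,'dz',p[2],'theta',np.arctan2(p[2],118-bx))
th0=np.arctan2(p[2],118-bx)
for th in th0+np.arange(0,1.4,.055): print(th.round(3),np.round(11.8*(np.cos(th0)-np.cos(th)),2),np.round(11.8*(np.sin(th0)-np.sin(th)),2))
"
```

```text
t 3.2 pos [ 476.2 -343.5   79. ] yaw 12.99 q6 0.62 gap 11.5 F [-4.3  1.1  1.3] tilt [-0.001 -0.001 -1.   ]
-> cm [ 0.05 -0.3   0.3 ] spin -0.11
bx -0.06730291068035735 dz -0.062358070877763794 theta -0.0005281569371215533
-0.001 0.0 0.0
0.054 0.02 -0.65
0.109 0.07 -1.3
0.164 0.16 -1.94
0.219 0.28 -2.58
0.274 0.44 -3.2
0.329 0.63 -3.82
0.384 0.86 -4.43
0.439 1.12 -5.03
0.494 1.41 -5.61
0.549 1.74 -6.17
0.604 2.09 -6.71
0.659 2.47 -7.24
0.714 2.89 -7.74
0.769 3.32 -8.22
0.824 3.79 -8.67
0.879 4.28 -9.1
0.934 4.79 -9.5
0.989 5.32 -9.87
1.044 5.87 -10.21
1.099 6.44 -10.52
1.154 7.03 -10.8
1.209 7.63 -11.04
1.264 8.24 -11.26
1.319 8.87 -11.44
1.374 9.5 -11.58
```

View pics/w3.png

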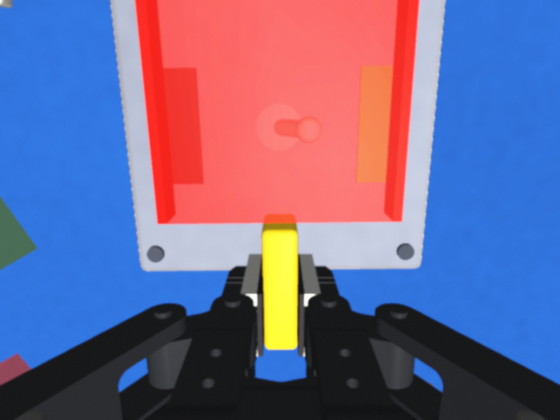

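All five keys are needed in every row; repeating.

>>> play_rows(series=[{"tx":0.02,"ty":0,"tz":-0.65,"spin":0,"gripper":0.8},{"tx":0.07,"ty":0,"tz":-1.3,"spin":0,"gripper":0.8},{"tx":0.16,"ty":0,"tz":-1.94,"spin":0,"gripper":0.8},{"tx":0.28,"ty":0,"tz":-2.58,"spin":0,"gripper":0.8},{"tx":0.44,"ty":0,"tz":-3.2,"spin":0,"gripper":0.8},{"tx":0.63,"ty":0,"tz":-3.82,"spin":0,"gripper":0.8},{"tx":0.86,"ty":0,"tz":-4.43,"spin":0,"gripper":0.8},{"tx":1.12,"ty":0,"tz":-5.03,"spin":0,"gripper":0.8},{"tx":1.41,"ty":0,"tz":-5.61,"spin":0,"gripper":0.8},{"tx":1.74,"ty":0,"tz":-6.17,"spin":0,"gripper":0.8}], newtons=40)

```text
t: 4.3
eef_pos: [493.2, -339.2, 140.7]
orientation: [-3.121, -0.355, 0.002]
contact_force: [3.8, 0.2, -8.7]
finger_gap: 10.9
```

```bash
cat > arc.py <<'E'
from h import *
import sys
s0=np.array([476.2,-343.4,79.0])if len(sys.argv)<2 else np.array(eval(sys.argv[1]))
st=state();R=Ro.from_rotvec(st['orientation']).as_matrix()
print(np.round(st['eef_pos'],1),np.round(st['contact_force'],1),st['finger_gap'])
p=st['eef_pos']-s0; a=np.radians(13); bx=p[0]*np.cos(a)+p[1]*np.sin(a)
th0=np.arctan2(p[2],118-bx); print('theta',th0,'r',np.hypot(p[2],118-bx))
# along commanded circle r=118 around hinge, relative to measured pose
for th in th0+np.arange(.06,.7,.06): print(th.round(2),np.round((118-bx)/10-11.8*np.cos(th),2),np.round(p[2]/10-11.8*np.sin(th),2))
E
python3 arc.py
```

```text
[ 493.2 -339.2  140.7] [ 3.8  0.2 -8.7] 10.889331178075002
theta 0.5508723005076303 r 117.92274222820943
0.61 0.38 -0.6
0.67 0.81 -1.16
0.73 1.26 -1.7
0.79 1.75 -2.22
0.85 2.27 -2.7
0.91 2.81 -3.15
0.97 3.39 -3.57
1.03 3.98 -3.95
1.09 4.6 -4.29
1.15 5.24 -4.6
1.21 5.89 -4.87
```

>>> play_rows(series=[{"tx":0.38,"ty":0,"tz":-0.6,"spin":0,"gripper":0.8},{"tx":0.81,"ty":0,"tz":-1.16,"spin":0,"gripper":0.8},{"tx":1.26,"ty":0,"tz":-1.7,"spin":0,"gripper":0.8},{"tx":1.75,"ty":0,"tz":-2.22,"spin":0,"gripper":0.8},{"tx":2.27,"ty":0,"tz":-2.7,"spin":0,"gripper":0.8},{"tx":2.81,"ty":0,"tz":-3.15,"spin":0,"gripper":0.8},{"tx":3.39,"ty":0,"tz":-3.57,"spin":0,"gripper":0.8},{"tx":3.98,"ty":0,"tz":-3.95,"spin":0,"gripper":0.8},{"tx":4.6,"ty":0,"tz":-4.29,"spin":0,"gripper":0.8},{"tx":5.24,"ty":0,"tz":-4.6,"spin":0,"gripper":0.8}], newtons=40)

```text
t: 5.3
eef_pos: [544.3, -327.1, 187.1]
orientation: [-3.121, -0.355, 0.004]
contact_force: [-4.6, 2.5, -6.2]
finger_gap: 10.9
```

```bash
python3 arc.py
```

```text
[ 544.3 -327.1  187.1] [-4.6  2.5 -6.2] 10.881692851393769
theta 1.1534916242152033 r 118.27115901145436
1.21 0.67 -0.24
1.27 1.34 -0.47
1.33 2.02 -0.66
1.39 2.71 -0.8
1.45 3.41 -0.91
1.51 4.12 -0.97
1.57 4.83 -0.99
1.63 5.53 -0.96
1.69 6.24 -0.9
1.75 6.94 -0.79
1.81 7.63 -0.64
```

>>> play_rows(series=[{"tx":0.67,"ty":0,"tz":-0.24,"spin":0,"gripper":0.8},{"tx":1.34,"ty":0,"tz":-0.47,"spin":0,"gripper":0.8},{"tx":2.02,"ty":0,"tz":-0.66,"spin":0,"gripper":0.8},{"tx":2.71,"ty":0,"tz":-0.8,"spin":0,"gripper":0.8},{"tx":3.41,"ty":0,"tz":-0.91,"spin":0,"gripper":0.8},{"tx":4.12,"ty":0,"tz":-0.97,"spin":0,"gripper":0.8},{"tx":4.83,"ty":0,"tz":-0.99,"spin":0,"gripper":0.8},{"tx":5.53,"ty":0,"tz":-0.96,"spin":0,"gripper":0.8},{"tx":6.24,"ty":0,"tz":-0.9,"spin":0,"gripper":0.8},{"tx":6.94,"ty":0,"tz":-0.79,"spin":0,"gripper":0.8}], newtons=40)

```text
t: 6.3
eef_pos: [612.2, -310.8, 196.5]
orientation: [-3.12, -0.354, 0.004]
contact_force: [-6.6, 4.6, -1.3]
finger_gap: 11.4
```

```bash
python3 arc.py; python3 -c "
from h import *
s=snapshot('wrist');save(s,'w4')
c=snapshot('scene');save(c,'s4',(160,90,280,200),5)
for o in [(-5,-45),(-5,-40),(-5,20)]:
  a=np.radians(13); x=537.3+np.cos(a)*o[0]-np.sin(a)*o[1]; y=-326.2-1.5+np.sin(a)*o[0]+np.cos(a)*o[1]; goto(x,y,62,13.1)"
```

```text
[ 612.2 -310.8  196.5] [-6.6  4.6 -1.3] 11.447000290257714
theta 1.7546617527467478 r 119.51992022659566
1.81 0.66 0.3
1.87 1.35 0.49
1.93 2.01 0.72
1.99 2.67 0.99
2.05 3.3 1.31
2.11 3.92 1.65
2.17 4.52 2.04
2.23 5.09 2.46
2.29 5.63 2.91
2.35 6.15 3.39
2.41 6.63 3.91
t 6.4 pos [ 613.4 -310.5  196.4] yaw 13.02 q6 0.79 gap 10.9 F [-4.1  3.6 -2.2] tilt [-0.001  0.001 -1.   ]
-> cm [-8.3   4.48 13.43] spin -0.08
t 6.4 pos [ 613.4 -310.5  196.4] yaw 13.02 q6 0.79 gap 10.9 F [-4.1  3.6 -2.2] tilt [-0.001  0.001 -1.   ]
-> cm [-8.3   3.98 13.43] spin -0.08
t 6.4 pos [ 613.4 -310.5  196.4] yaw 13.02 q6 0.79 gap 10.9 F [-4.1  3.6 -2.2] tilt [-0.001  0.001 -1.   ]
-> cm [-8.29 -2.02 13.44] spin -0.08
```

View pics/w4.png

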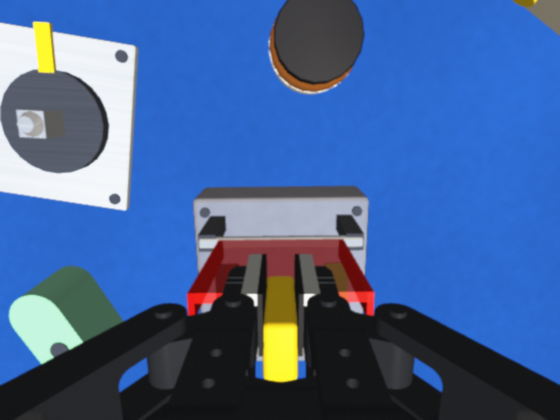

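View pics/s4.png

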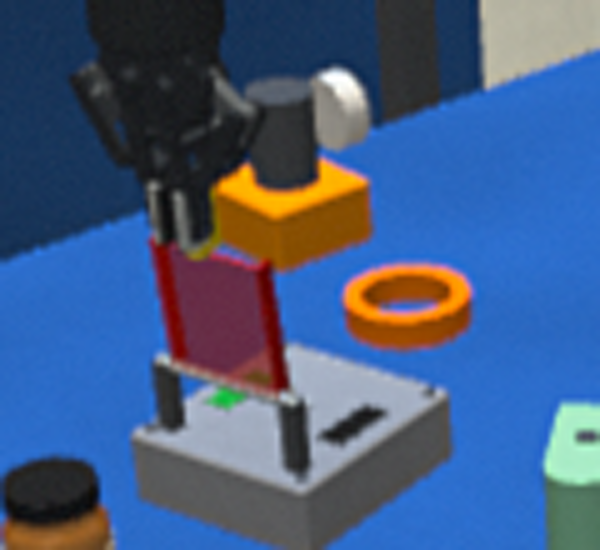

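>>> play_rows(series=[{"tx":0,"ty":0,"tz":0,"spin":0,"gripper":3.5},{"tx":0,"ty":0,"tz":0,"spin":0,"gripper":3.5},{"tx":0,"ty":0,"tz":0,"spin":0,"gripper":3.5},{"tx":0,"ty":0,"tz":-2.5,"spin":0,"gripper":3.5},{"tx":0,"ty":0,"tz":-6,"spin":0,"gripper":2},{"tx":-3.5,"ty":2,"tz":-6,"spin":0,"gripper":0},{"tx":-7,"ty":4.5,"tz":-5,"spin":0,"gripper":0},{"tx":-8.3,"ty":4.5,"tz":-1,"spin":0,"gripper":0},{"tx":-8.3,"ty":4.5,"tz":3.5,"spin":0,"gripper":0},{"tx":-8.3,"ty":4.5,"tz":8,"spin":0,"gripper":0}], newtons=40)

```text
t: 7.4
eef_pos: [543.0, -374.6, 117.1]
orientation: [3.119, 0.353, 0.006]
contact_force: [0.1, -1.2, -0.5]
finger_gap: 0.0
```

```bash
python3 -c "
from h import *
s=snapshot('wrist');save(s,'w5')
c=snapshot('scene');save(c,'s5',(160,90,280,200),5)
for o in [(-5,-45),(-5,-10)]:
  a=np.radians(13); x=537.3+np.cos(a)*o[0]-np.sin(a)*o[1]; y=-326.2-1.5+np.sin(a)*o[0]+np.cos(a)*o[1]; goto(x,y,63,13.1)"
```

```text
t 7.5 pos [ 538.6 -370.2  107.8] yaw 12.97 q6 0.66 gap -0.1 F [-0.2  0.3 -0.9] tilt [-0.012  0.011 -1.   ]
-> cm [0.37 0.38 4.47] spin -0.13
t 7.5 pos [ 538.6 -370.2  107.8] yaw 12.97 q6 0.66 gap -0.1 F [-0.2  0.3 -0.9] tilt [-0.012  0.011 -1.   ]
-> cm [ 0.37 -3.12  4.52] spin -0.13
```

View pics/w5.png

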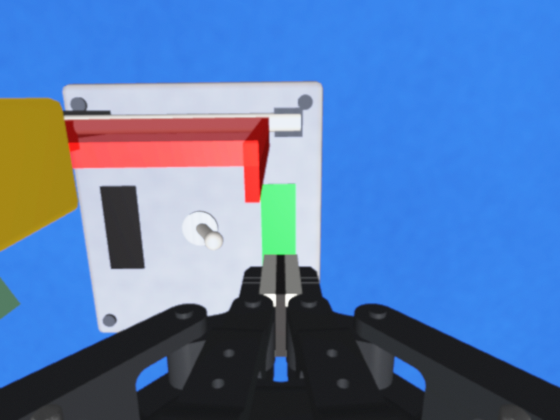

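View pics/s5.png

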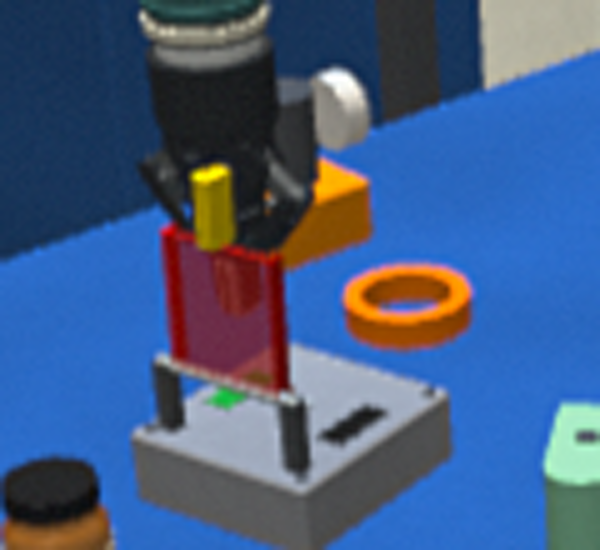

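>>> play_rows(series=[{"tx":0.4,"ty":0.4,"tz":2.5,"spin":0,"gripper":0},{"tx":0.4,"ty":0.4,"tz":4.4,"spin":0,"gripper":0},{"tx":0.4,"ty":0.4,"tz":4.4,"spin":0,"gripper":0},{"tx":0.4,"ty":-0.6,"tz":4.4,"spin":0,"gripper":0},{"tx":0.4,"ty":-1.4,"tz":4.4,"spin":0,"gripper":0},{"tx":0.4,"ty":-2,"tz":4.4,"spin":0,"gripper":0},{"tx":0.4,"ty":-2.6,"tz":4.4,"spin":0,"gripper":0},{"tx":0.4,"ty":-3.2,"tz":4.4,"spin":0,"gripper":0},{"tx":0.4,"ty":-3.4,"tz":4.4,"spin":0,"gripper":0},{"tx":0.4,"ty":-3.4,"tz":4.4,"spin":0,"gripper":0}])

```text
t: 8.5
eef_pos: [534.7, -335.5, 64.9]
orientation: [-3.11, -0.354, 0.016]
contact_force: [-0.7, -1.4, 2.6]
finger_gap: -0.4
```

```bash
python3 -c "
from h import *
s=snapshot('wrist');save(s,'w6')
c=snapshot('scene');save(c,'s6',(160,90,280,200),5)
goto(535,-339,63,13)"
```

```text
t 8.6 pos [ 534.5 -335.7   64.4] yaw 12.98 q6 0.69 gap 0.1 F [ 0.3 -0.9  1. ] tilt [-0.012  0.011 -1.   ]
-> cm [-0.03  0.34  0.14] spin -0.02
```

View pics/w6.png

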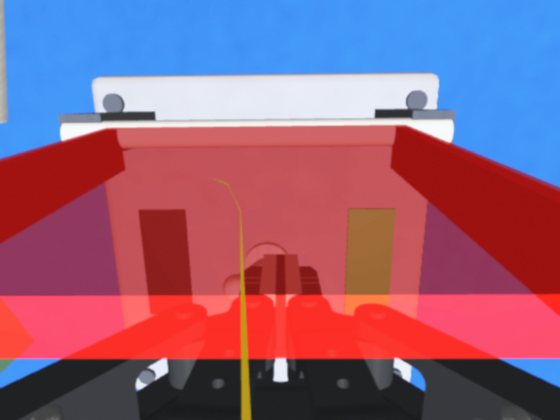

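View pics/s6.png

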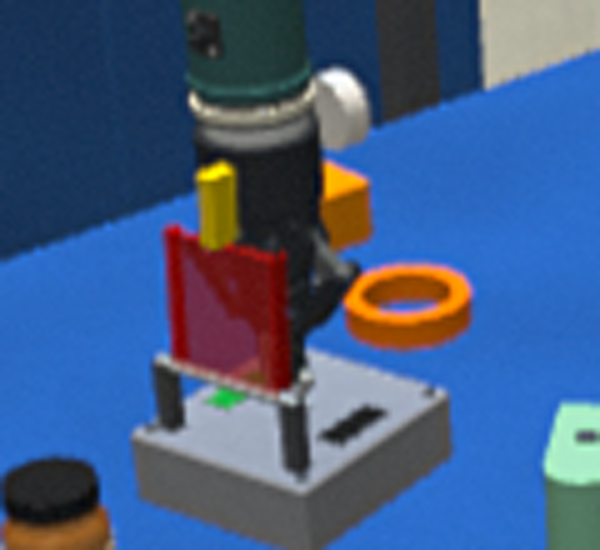

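>>> play_rows(series=[{"tx":-2,"ty":0.3,"tz":0,"spin":0,"gripper":0},{"tx":-6,"ty":0.3,"tz":0,"spin":0,"gripper":0},{"tx":-10,"ty":0.3,"tz":0,"spin":0,"gripper":0},{"tx":-13,"ty":0,"tz":-3,"spin":0,"gripper":2},{"tx":-13,"ty":-2,"tz":-7.5,"spin":0,"gripper":4},{"tx":-13,"ty":-5,"tz":-11,"spin":0,"gripper":6},{"tx":-13,"ty":-8,"tz":-14,"spin":0,"gripper":7},{"tx":-13,"ty":-12,"tz":-15,"spin":0,"gripper":7},{"tx":-13,"ty":-16,"tz":-15,"spin":0,"gripper":7},{"tx":-13,"ty":-20,"tz":-15,"spin":0,"gripper":7}])

```text
t: 9.6
eef_pos: [364.2, -169.9, 218.1]
orientation: [-3.109, -0.353, 0.016]
contact_force: [1.3, 0.4, 0.3]
finger_gap: 69.8
```

```bash
cat > forms.py <<'E'
from h import *
def comp(mask,amin):
    n,l,st,ce=cv2.connectedComponentsWithStats(mask.astype(np.uint8)); return [(l==i) for i in range(1,n) if st[i,4]>=amin]
# outline of top face, template rendered & fitted by IoU in image
def outline(q,z):
    a=np.linspace(-np.pi/2,np.pi/2,25)
    P=np.r_[[[-40,-22]],np.c_[33+22*np.cos(a),22*np.sin(a)],[[-40,22]]]
    c,s=np.cos(q[2]),np.sin(q[2]);return np.c_[q[0]+c*P[:,0]-s*P[:,1],q[1]+s*P[:,0]+c*P[:,1],np.full(len(P),z)]
def fit(cam,m,z,q0):
    from scipy.optimize import minimize
    pad=cv2.resize(m.astype(np.uint8),None,fx=8,fy=8,interpolation=cv2.INTER_NEAREST)
    def cost(v):
        q=(v[0],v[1],v[2]/30.)
        p=np.array([proj(cam,w) for w in outline(q,z)]); im=np.zeros_like(pad)
        cv2.fillPoly(im,[np.round((p*8+4)*16).astype(np.int32)],1,shift=4)
        return 1-(im&pad).sum()/(im|pad).sum()
    v0=np.array([q0[0],q0[1],q0[2]*30]); r=None
    sim=np.vstack([v0,v0+[8,0,0],v0+[0,8,0],v0+[0,0,8]])
    r=minimize(cost,v0,method='Nelder-Mead',options=dict(initial_simplex=sim,xatol=.05,fatol=1e-4,maxiter=150))
    return r.x/[1,1,30],1-r.fun
def topforms(s,z=60):
    im=s["image"].astype(int);R,G,B=im[...,0],im[...,1],im[...,2]
    out=[]
    mg=(G>R+15)&(G>B+4)&(G>150)
    mg=cv2.morphologyEx(mg.astype(np.uint8),cv2.MORPH_CLOSE,np.ones((5,5),np.uint8)) if s["fx"]>0 else mg
    for m in comp(mg,150):
        ys,xs=np.nonzero(m); W=np.array([onz(s,x,y,z)[:2] for x,y in zip(xs,ys)]);c=W.mean(0)
        u,S,Vt=np.linalg.svd(W-c,full_matrices=False); ax=Vt[0]
        best=None
        for a in (np.arctan2(ax[1],ax[0]),np.arctan2(-ax[1],-ax[0])):
            q,i=fit(s,m,z,(c[0]-5*np.cos(a),c[1]-5*np.sin(a),a))
            if best is None or i>best[1]: best=(q,i)
        out.append((best[0],best[1],(xs.mean(),ys.mean())))
    return out
if __name__=="__main__":
    s=snapshot("top");save(s,"t_forms",(160,150,440,340),2.8)
    for q,i,px in topforms(s): print("form",np.round(q[:2],1),"yaw",np.degrees(q[2]).round(1),"iou",round(i,3),"px",np.round(px))
    goto(0,0,0,0)
E
python3 forms.py
```

```text
form [ 545.6 -365.6] yaw -165.9 iou 0.283 px [400. 217.]
form [455.6 124.7] yaw 19.1 iou 0.958 px [219. 247.]
form [436.5 -11. ] yaw 16.4 iou 0.951 px [269. 254.]
form [ 440.8 -153.7] yaw 40.4 iou 0.962 px [321. 253.]
t 9.7 pos [ 362.7 -164.8  218.1] yaw 13.19 q6 0.77 gap 70.0 F [-2.6  4.1 -0.7] tilt [-0.013  0.017 -1.   ]
-> cm [-31.36 -23.89  22.56] spin 13.19
```

View pics/t_forms.png

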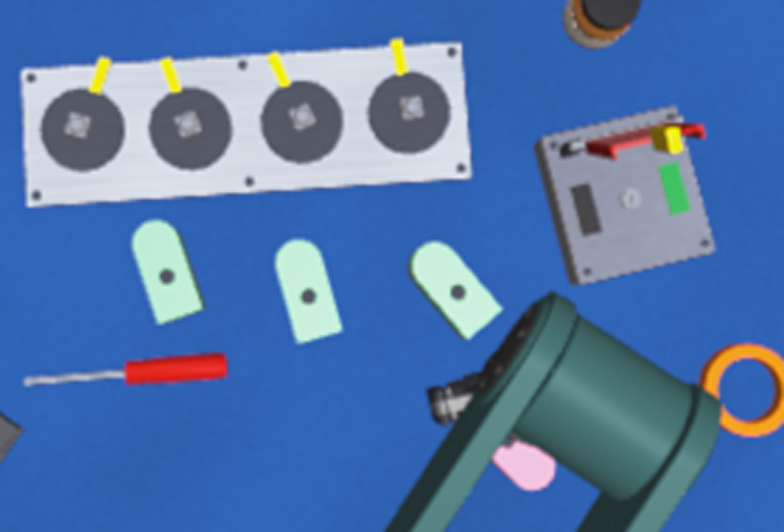

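```bash
python3 -c "
from h import *
goto(440.8,-153.7,140,40.4)"
```

```text
t 9.7 pos [ 362.7 -164.8  218.1] yaw 13.19 q6 0.77 gap 70.0 F [-2.6  4.1 -0.7] tilt [-0.013  0.017 -1.   ]
-> cm [7.92 0.85 7.73] spin -27.21
```

>>> play_rows(series=[{"tx":2,"ty":0.2,"tz":1,"spin":-7,"gripper":7},{"tx":5,"ty":0.5,"tz":3,"spin":-14,"gripper":7},{"tx":7.9,"ty":0.85,"tz":5,"spin":-21,"gripper":7},{"tx":7.9,"ty":0.85,"tz":7.7,"spin":-27.2,"gripper":7},{"tx":7.9,"ty":0.85,"tz":7.7,"spin":-27.2,"gripper":7},{"tx":7.9,"ty":0.85,"tz":7.7,"spin":-27.2,"gripper":7},{"tx":7.9,"ty":0.85,"tz":7.7,"spin":-27.2,"gripper":7}])

```text
t: 10.35
eef_pos: [441.0, -154.3, 141.7]
orientation: [-2.932, -1.075, 0.008]
contact_force: [0.1, -0.1, 1.0]
finger_gap: 69.7
```

```bash
cat > wf.py <<'E'
from forms import *
import sys
s=snapshot("wrist");save(s,sys.argv[1])
for q,i,px in topforms(s): print("form",np.round(q[:2],1),"yaw",np.degrees(q[2]).round(1),"iou",round(i,3),"px",np.round(px))
E
python3 wf.py w7; python3 -c "
from h import *
goto(440.8,-153.7,19,40.4)"
```

```text
form [435.4 -13.2] yaw 16.0 iou 0.935 px [90. 66.]
form [ 439.9 -157.1] yaw 40.0 iou 0.942 px [288. 208.]
t 10.4 pos [ 441.1 -154.4  142. ] yaw 40.28 q6 0.4 gap 69.9 F [-0.4  0.6  1.4] tilt [-0.01   0.016 -1.   ]
-> cm [-1.00e-02  1.60e-01  1.23e+01] spin -0.12
```

View pics/w7.png

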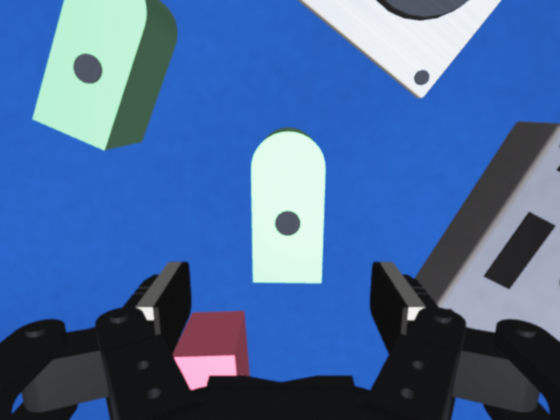

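```bash
python3 -c "
from h import *
goto(440,-156.8,80,40)
goto(440,-156.8,19,40)"
```

```text
t 10.4 pos [ 441.1 -154.4  142. ] yaw 40.28 q6 0.4 gap 69.9 F [-0.4  0.6  1.4] tilt [-0.01   0.016 -1.   ]
-> cm [-0.26  0.23  6.2 ] spin 0.28
t 10.4 pos [ 441.1 -154.4  142. ] yaw 40.28 q6 0.4 gap 69.9 F [-0.4  0.6  1.4] tilt [-0.01   0.016 -1.   ]
-> cm [-0.27  0.34 12.3 ] spin 0.28
```

>>> play_rows(series=[{"tx":-0.26,"ty":0.23,"tz":2.5,"spin":0.3,"gripper":7},{"tx":-0.26,"ty":0.23,"tz":6,"spin":0.3,"gripper":7},{"tx":-0.27,"ty":0.3,"tz":9.5,"spin":0.3,"gripper":7},{"tx":-0.27,"ty":0.34,"tz":12,"spin":0.3,"gripper":7},{"tx":-0.27,"ty":0.34,"tz":12.2,"spin":0.3,"gripper":6},{"tx":-0.27,"ty":0.34,"tz":12.2,"spin":0.3,"gripper":5},{"tx":-0.27,"ty":0.34,"tz":12.2,"spin":0.3,"gripper":4},{"tx":-0.27,"ty":0.34,"tz":12.2,"spin":0.3,"gripper":4},{"tx":-0.27,"ty":0.34,"tz":12.2,"spin":0.3,"gripper":4}], newtons=70)

```text
t: 11.3
eef_pos: [441.7, -157.7, 22.3]
orientation: [-2.938, -1.069, 0.002]
contact_force: [-0.4, 0.8, 5.1]
finger_gap: 43.0
```

>>> play_rows(series=[{"tx":0,"ty":0,"tz":0,"spin":0,"gripper":4},{"tx":0,"ty":0,"tz":-3,"spin":0,"gripper":4},{"tx":0,"ty":0,"tz":-7,"spin":0,"gripper":4},{"tx":0,"ty":0,"tz":-11,"spin":0,"gripper":4},{"tx":0,"ty":0,"tz":-14,"spin":0,"gripper":4},{"tx":0,"ty":0,"tz":-14,"spin":0,"gripper":4},{"tx":0,"ty":0,"tz":-14,"spin":0,"gripper":4}], newtons=70)

```text
t: 12.0
eef_pos: [442.4, -159.5, 162.0]
orientation: [-2.939, -1.069, 0.002]
contact_force: [0.1, -0.7, -2.4]
finger_gap: 43.5
```

```bash
python3 -c "
from h import *
goto(585,-118,160,8.9)
s=snapshot('wrist');save(s,'w8')
t=snapshot('top');save(t,'t8',(340,160,440,260),6)"
```

```text
t 12.0 pos [ 442.4 -159.5  162. ] yaw 39.98 q6 0.4 gap 43.5 F [ 0.1 -0.7 -2.4] tilt [-0.006  0.013 -1.   ]
-> cm [13.59  5.98  0.18] spin 31.08
```

View pics/w8.png

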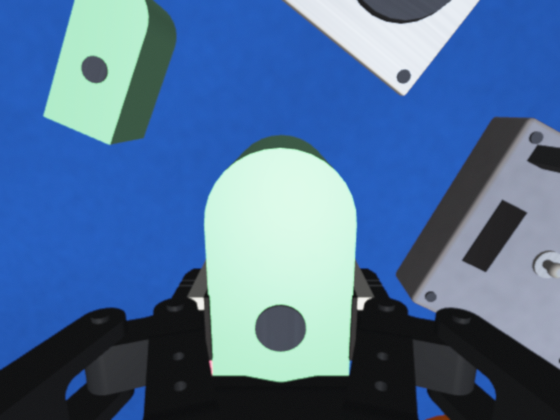

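View pics/t8.png

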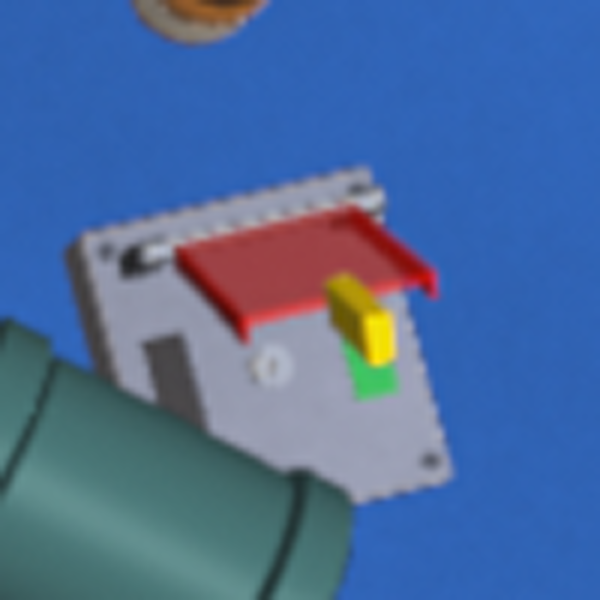

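```bash
python3 -c "
from h import *
goto(510,-129,165,8.9)
s=snapshot('wrist'); st=state(); h=onz(s,280,327,st['eef_pos'][2]+37.7); R=Ro.from_rotvec(st['orientation']).as_matrix(); print(h, R.T@(h-st['eef_pos']))"
```

```text
t 12.1 pos [ 441.3 -158.9  159.8] yaw 39.98 q6 0.4 gap 43.1 F [-1.1  0.  -1.7] tilt [-0.01   0.016 -1.   ]
-> cm [ 7.19  2.11 -0.54] spin 31.08
[ 439.5656251  -159.50669147  197.31055976] [ -1.56423195  -1.26248057 -37.68598682]
```

>>> play_rows(series=[{"tx":1,"ty":0.3,"tz":-0.2,"spin":5,"gripper":4},{"tx":2.5,"ty":0.7,"tz":-0.5,"spin":11,"gripper":4},{"tx":4,"ty":1.2,"tz":-0.5,"spin":17,"gripper":4},{"tx":5.5,"ty":1.6,"tz":-0.5,"spin":23,"gripper":4},{"tx":7.2,"ty":2.1,"tz":-0.5,"spin":28,"gripper":4},{"tx":7.2,"ty":2.1,"tz":-0.5,"spin":31.1,"gripper":4},{"tx":7.2,"ty":2.1,"tz":-0.5,"spin":31.1,"gripper":4},{"tx":7.2,"ty":2.1,"tz":-0.5,"spin":31.1,"gripper":4},{"tx":7.2,"ty":2.1,"tz":-0.5,"spin":31.1,"gripper":4}])

```text
t: 13.05
eef_pos: [509.3, -128.8, 163.5]
orientation: [-3.115, -0.242, 0.017]
contact_force: [0.5, -0.6, -1.7]
finger_gap: 43.4
```

```bash
python3 -c "
from h import *
s=snapshot('wrist');save(s,'w9')
goto(510,-129,165,8.9)
for p in [(621.5,-112.1,22),(621.5,-112.1,55)]: print(proj(s,p))"
```

```text
t 13.1 pos [ 509.4 -128.8  163.8] yaw 8.89 q6 1.05 gap 43.1 F [-0.2  0.9 -1.1] tilt [-0.012  0.016 -1.   ]
-> cm [ 0.06  0.02 -0.12] spin -0.01
[286.2472347  32.5726253]
[286.05113055  22.51911319]
```

View pics/w9.png

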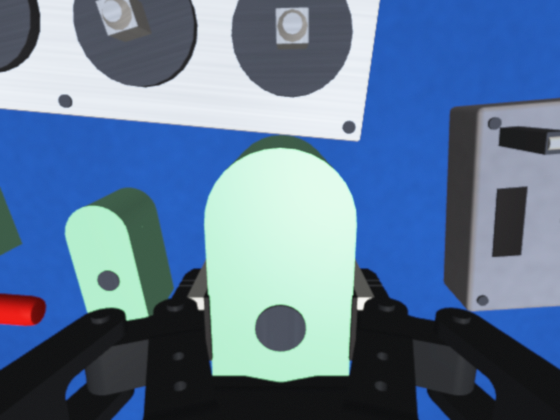

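```bash
cat > sp.py <<'E'
from h import *
import sys
# args: tipu tipv holeu holev yaw [t]
tu,tv,hu,hv,yaw=map(float,sys.argv[1:6]); t=10. if len(sys.argv)<7 else float(sys.argv[6])
s=snapshot('wrist');st=state();R=Ro.from_rotvec(st['orientation']).as_matrix()
tip=onz(s,tu,tv,t+45);hole=onz(s,hu,hv,st['eef_pos'][2]+37.7)
o=R.T@(hole-st['eef_pos']); print("tip",np.round(tip,1),"hole in tool",np.round(o,1))
a=np.radians(yaw);ex=np.array([np.cos(a),np.sin(a)]);ey=np.array([np.sin(a),-np.cos(a)])
tgt=tip[:2]-o[0]*ex-o[1]*ey
print("TCP target",np.round(tgt,1)); goto(*tgt,110,yaw); goto(*tgt,t+12+22.3,yaw)
E
python3 sp.py 292 23.5 280 327.5 8.9
```

```text
tip [ 621.8 -115.9   55. ] hole in tool [ -2.1  -0.7 -37.7]
TCP target [ 623.9 -116.2]
t 13.2 pos [ 509.5 -128.9  164.1] yaw 8.88 q6 1.05 gap 43.0 F [-0.5  0.  -1.6] tilt [-0.011  0.016 -1.   ]
-> cm [11.55  0.61  5.3 ] spin -0.02
t 13.2 pos [ 509.5 -128.9  164.1] yaw 8.88 q6 1.05 gap 43.0 F [-0.5  0.  -1.6] tilt [-0.011  0.016 -1.   ]
-> cm [11.6   0.72 11.87] spin -0.02
```

>>> play_rows(series=[{"tx":1,"ty":0,"tz":0,"spin":0,"gripper":4},{"tx":3.5,"ty":0.2,"tz":0.5,"spin":0,"gripper":4},{"tx":6.5,"ty":0.4,"tz":1.5,"spin":0,"gripper":4},{"tx":9.5,"ty":0.6,"tz":3,"spin":0,"gripper":4},{"tx":11.5,"ty":0.6,"tz":5,"spin":0,"gripper":4},{"tx":11.5,"ty":0.6,"tz":6.5,"spin":0,"gripper":4},{"tx":11.5,"ty":0.65,"tz":6.5,"spin":0,"gripper":4},{"tx":11.5,"ty":0.65,"tz":6.5,"spin":0,"gripper":4},{"tx":11.5,"ty":0.65,"tz":6.5,"spin":0,"gripper":4}])

```text
t: 14.05
eef_pos: [623.5, -116.9, 99.7]
orientation: [-3.116, -0.241, 0.012]
contact_force: [0.1, 0.1, -0.9]
finger_gap: 43.4
```

```bash
python3 -c "
from h import *
goto(623.5,-116.2,34,8.9)
s=snapshot('wrist');save(s,'w10');s=snapshot('scene');save(s,'s10',(180,130,300,250),5)"
```

```text
t 14.1 pos [ 623.5 -116.9   99.7] yaw 8.86 q6 1.13 gap 43.4 F [ 0.1  0.1 -0.9] tilt [-0.009  0.015 -1.   ]
-> cm [0.05 0.03 6.57] spin -0.04
```

View pics/w10.png

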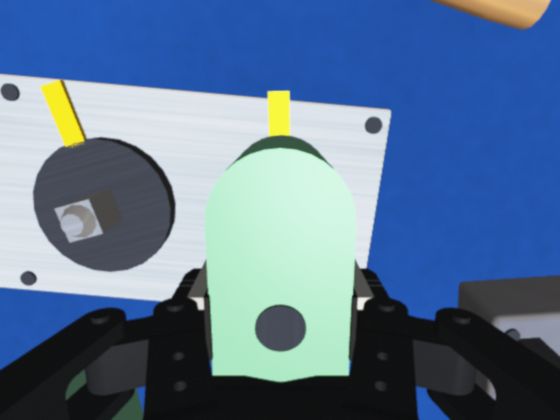

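View pics/s10.png

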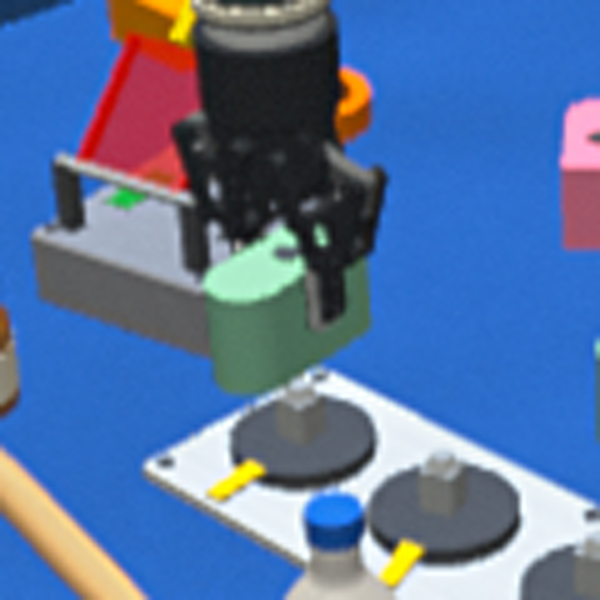

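```bash
cat > pt.py <<'E'
from h import *
import sys
u,v,hu,hv,yaw=map(float,sys.argv[1:6]);t=10
s=snapshot('wrist');st=state();R=Ro.from_rotvec(st['orientation']).as_matrix()
a=np.radians(yaw);ex=np.array([np.cos(a),np.sin(a)]);ey=np.array([np.sin(a),-np.cos(a)])
p=onz(s,u,v,t+12)[:2]-75*ex; hole=onz(s,hu,hv,st['eef_pos'][2]+37.7)[:2]
d=p-hole; print("axis",np.round(p,1),"hole",np.round(hole,1),"move x",round(d@ex,2),"y",round(d@ey,2),"mm")
E
python3 pt.py 279 91 280 327.5 8.9
```

```text
axis [ 621.6 -114.7] hole [ 621.7 -117.3] move x 0.31 y -2.52 mm
```

>>> play_rows(series=[{"tx":0.03,"ty":-0.08,"tz":0,"spin":0,"gripper":4},{"tx":0.03,"ty":-0.15,"tz":1,"spin":0,"gripper":4},{"tx":0.03,"ty":-0.15,"tz":2,"spin":0,"gripper":4},{"tx":0.03,"ty":-0.15,"tz":2.6,"spin":0,"gripper":4},{"tx":0.03,"ty":-0.15,"tz":3.2,"spin":0,"gripper":4},{"tx":0.03,"ty":-0.15,"tz":3.6,"spin":0,"gripper":4}])

```text
t: 14.8
eef_pos: [623.2, -115.0, 62.8]
orientation: [-3.117, -0.241, 0.013]
contact_force: [0.0, -2.3, -0.8]
finger_gap: 43.4
```

```bash
python3 -c "
from h import *
goto(623.5,-116.2,44,8.9)
s=snapshot('wrist');save(s,'w11');s=snapshot('scene');save(s,'s11',(180,130,300,250),5)"
```

```text
t 14.8 pos [ 623.2 -115.    62.8] yaw 8.86 q6 1.14 gap 43.4 F [ 0.  -2.3 -0.8] tilt [-0.009  0.015 -1.   ]
-> cm [0.02 0.15 1.88] spin -0.04
```

View pics/s11.png

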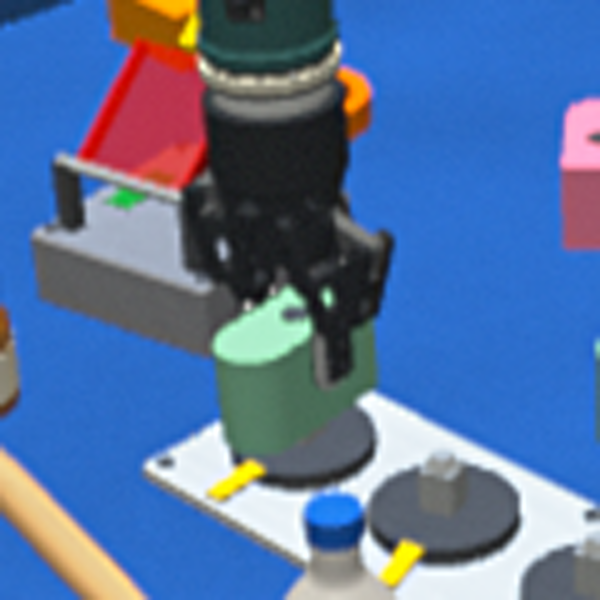

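>>> play_rows(series=[{"tx":0,"ty":0,"tz":0.5,"spin":0,"gripper":4},{"tx":0,"ty":0,"tz":1,"spin":0,"gripper":4},{"tx":0,"ty":0,"tz":1.5,"spin":0,"gripper":4},{"tx":0,"ty":0,"tz":1.8,"spin":0,"gripper":4},{"tx":0,"ty":0,"tz":2,"spin":0,"gripper":4},{"tx":0,"ty":0,"tz":2.1,"spin":0,"gripper":4}])

```text
t: 15.5
eef_pos: [622.8, -115.1, 44.6]
orientation: [-3.117, -0.241, 0.013]
contact_force: [-7.7, 0.2, 12.3]
finger_gap: 43.1
```

```bash
python3 -c "
from h import *
goto(623.5,-116.2,44,8.9)
s=snapshot('scene');save(s,'s12',(180,130,300,250),5)"
```

```text
t 15.5 pos [ 622.8 -115.1   44.6] yaw 8.85 q6 1.14 gap 43.1 F [-7.7  0.2 12.3] tilt [-0.01   0.014 -1.   ]
-> cm [0.05 0.12 0.05] spin -0.05
```

View pics/s12.png

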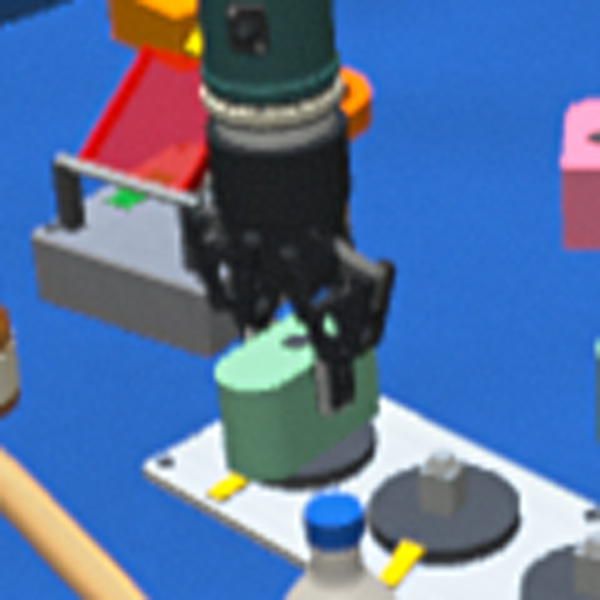

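>>> play_rows(series=[{"tx":0,"ty":0,"tz":0,"spin":0,"gripper":6.5},{"tx":0,"ty":0,"tz":0,"spin":0,"gripper":6.5},{"tx":0,"ty":0,"tz":0,"spin":0,"gripper":6.5},{"tx":0,"ty":0,"tz":-3,"spin":0,"gripper":6.5},{"tx":0,"ty":0,"tz":-7,"spin":0,"gripper":6.5},{"tx":-3,"ty":0,"tz":-11,"spin":0,"gripper":6.5},{"tx":-7,"ty":-2,"tz":-13,"spin":0,"gripper":7},{"tx":-11,"ty":-5,"tz":-13,"spin":0,"gripper":7},{"tx":-11,"ty":-5,"tz":-13,"spin":0,"gripper":7}])

```text
t: 16.45
eef_pos: [501.9, -81.6, 174.7]
orientation: [-3.114, -0.243, 0.021]
contact_force: [-1.6, -0.1, -1.2]
finger_gap: 69.9
```

```bash
python3 - <<'E'
from forms import *
s=snapshot("wrist");save(s,"w13")
c=snapshot("scene");save(c,"s13",(180,130,380,280),4)
t=snapshot("top");save(t,"t13",(160,150,440,340),2.8)
for q,i,px in topforms(t): print("form",np.round(q[:2],1),"yaw",np.degrees(q[2]).round(1),"iou",round(i,3),"px",np.round(px))
goto(435.4,-13.2,140,16)
E
```

```text
form [ 652.8 -109.9] yaw 19.1 iou 0.521 px [306. 176.]
form [474.5 146.7] yaw 20.3 iou 0.953 px [211. 240.]
form [458.4   0. ] yaw 175.7 iou 0.479 px [265. 247.]
t 16.6 pos [508.  -84.4 176.1] yaw 8.87 q6 1.13 gap 69.8 F [-0.   0.2  0.7] tilt [-0.008  0.014 -1.   ]
-> cm [-6.06 -8.1   3.77] spin -7.13
```

View pics/w13.png

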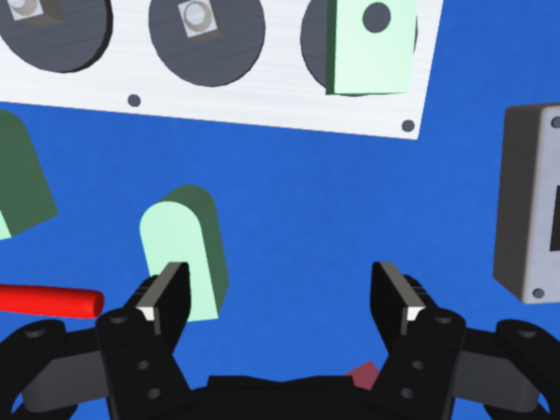

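View pics/s13.png

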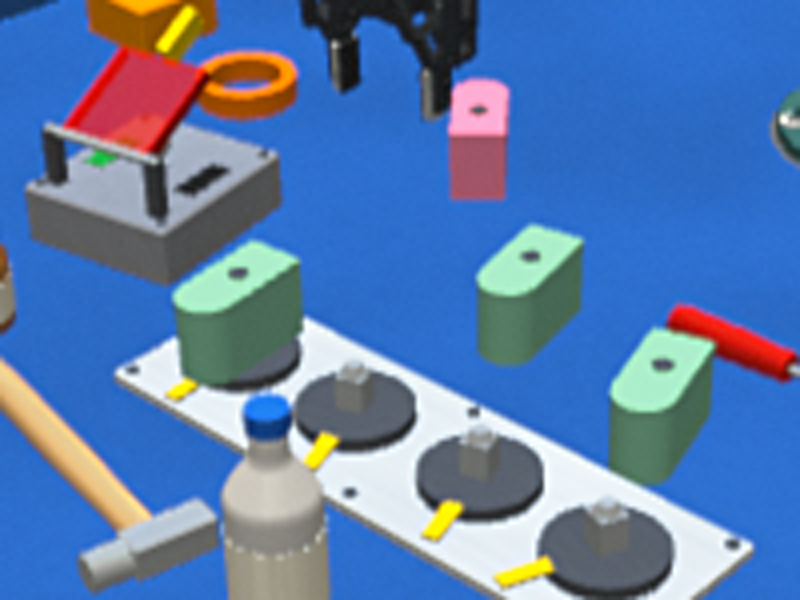

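View pics/t13.png

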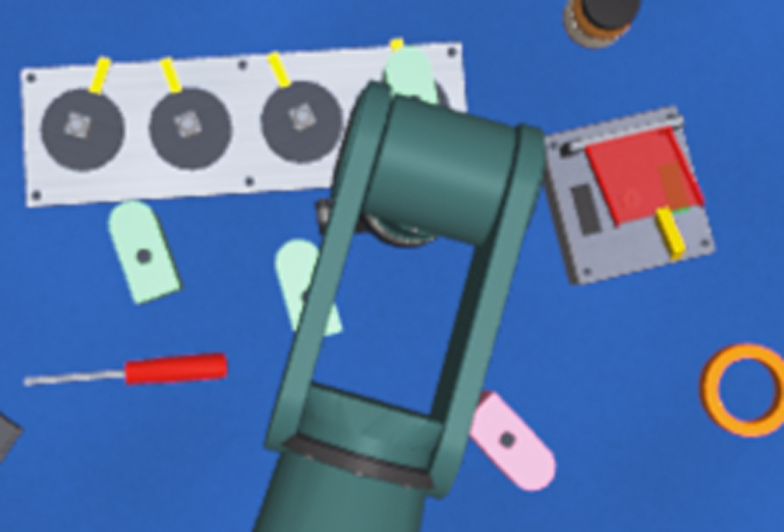

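>>> play_rows(series=[{"tx":-1,"ty":-2,"tz":0,"spin":-3,"gripper":7},{"tx":-3,"ty":-5,"tz":1,"spin":-6,"gripper":7},{"tx":-5,"ty":-8.1,"tz":3,"spin":-7.1,"gripper":7},{"tx":-6.1,"ty":-8.1,"tz":3.8,"spin":-7.1,"gripper":7},{"tx":-6.1,"ty":-8.1,"tz":3.8,"spin":-7.1,"gripper":7},{"tx":-6.1,"ty":-8.1,"tz":3.8,"spin":-7.1,"gripper":7},{"tx":-6.1,"ty":-8.1,"tz":3.8,"spin":-7.1,"gripper":7}])

```text
t: 17.3
eef_pos: [436.9, -13.9, 140.7]
orientation: [-3.097, -0.433, 0.007]
contact_force: [0.7, -0.5, -0.2]
finger_gap: 69.6
```

```bash
python3 wf.py w14; python3 -c "
from h import *
goto(435.4,-13.2,20,16)"
```

```text
form [474.1 145.4] yaw 20.2 iou 0.93 px [35. 80.]
form [435.6 -13.2] yaw 16.0 iou 0.943 px [282. 204.]
t 17.4 pos [436.7 -13.9 140.6] yaw 15.91 q6 1.12 gap 70.1 F [ 0.3 -0.2 -0.1] tilt [-0.006  0.014 -1.   ]
-> cm [-0.07  0.08 12.06] spin -0.09
```

View pics/w14.png

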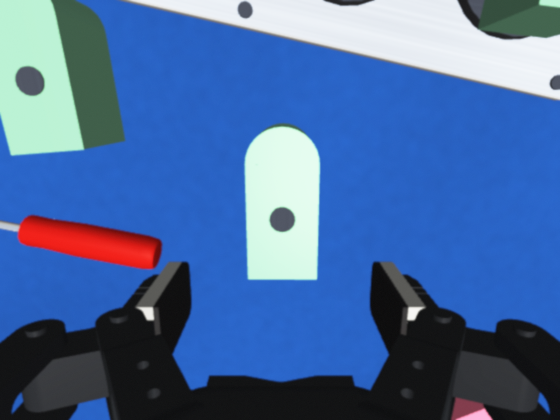

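>>> play_rows(series=[{"tx":-0.15,"ty":0,"tz":2.5,"spin":0,"gripper":7},{"tx":-0.2,"ty":0.02,"tz":6,"spin":0,"gripper":7},{"tx":-0.2,"ty":0.05,"tz":9.5,"spin":0,"gripper":7},{"tx":-0.2,"ty":0.08,"tz":11.8,"spin":0,"gripper":7},{"tx":-0.2,"ty":0.08,"tz":12.1,"spin":0,"gripper":6},{"tx":-0.2,"ty":0.08,"tz":12.1,"spin":0,"gripper":5},{"tx":-0.2,"ty":0.08,"tz":12.1,"spin":0,"gripper":4},{"tx":-0.2,"ty":0.08,"tz":12.1,"spin":0,"gripper":4},{"tx":-0.2,"ty":0.08,"tz":12.1,"spin":0,"gripper":4},{"tx":-0.2,"ty":0.08,"tz":12.1,"spin":0,"gripper":4}], newtons=70)

```text
t: 18.35
eef_pos: [435.5, -13.8, 21.1]
orientation: [-3.098, -0.433, 0.002]
contact_force: [0.7, -0.0, 4.1]
finger_gap: 43.6
```

```bash
python3 -c "
from h import *
goto(508,-46,165,23.7)"
```

```text
t 18.4 pos [435.5 -13.8  21.1] yaw 15.92 q6 1.12 gap 43.6 F [ 0.7 -0.   4.1] tilt [-0.003  0.013 -1.   ]
-> cm [  6.1    4.89 -14.45] spin -7.78
```

>>> play_rows(series=[{"tx":0,"ty":0,"tz":-2,"spin":0,"gripper":4},{"tx":0,"ty":0,"tz":-6,"spin":0,"gripper":4},{"tx":0,"ty":0,"tz":-10,"spin":0,"gripper":4},{"tx":1.5,"ty":1,"tz":-13.5,"spin":-2,"gripper":4},{"tx":4,"ty":3,"tz":-14.5,"spin":-5,"gripper":4},{"tx":6.1,"ty":4.9,"tz":-14.5,"spin":-7.8,"gripper":4},{"tx":6.1,"ty":4.9,"tz":-14.5,"spin":-7.8,"gripper":4},{"tx":6.1,"ty":4.9,"tz":-14.5,"spin":-7.8,"gripper":4},{"tx":6.1,"ty":4.9,"tz":-14.5,"spin":-7.8,"gripper":4},{"tx":6.1,"ty":4.9,"tz":-14.5,"spin":-7.8,"gripper":4}])

```text
t: 19.35
eef_pos: [507.1, -45.6, 165.1]
orientation: [-3.061, -0.643, 0.002]
contact_force: [-0.8, 0.1, -0.3]
finger_gap: 43.5
```

```bash
python3 -c "
from h import *
s=snapshot('wrist');save(s,'w15');save(s,'w15c',(220,0,350,80),6)
goto(510,-46,165,23.7)
for p in [(611.9,-4.1,22),(611.9,-4.1,55)]: print(proj(s,p))"
```

```text
t 19.4 pos [507.2 -45.7 165.3] yaw 23.73 q6 0.95 gap 43.1 F [ 0.5 -0.3 -0.5] tilt [-0.004  0.013 -1.   ]
-> cm [0.24 0.14 0.03] spin 0.03
[290.54580263  37.42898081]
[291.18749781  27.51845554]
```

View pics/w15.png

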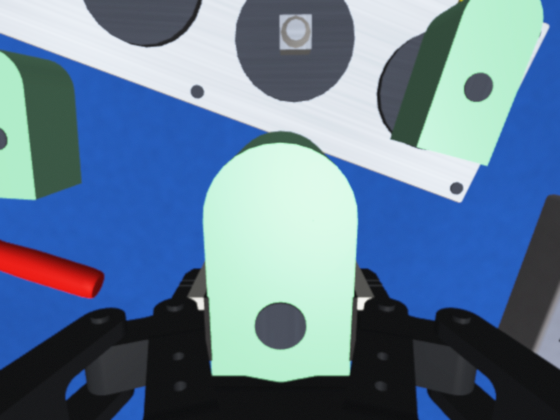

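View pics/w15c.png

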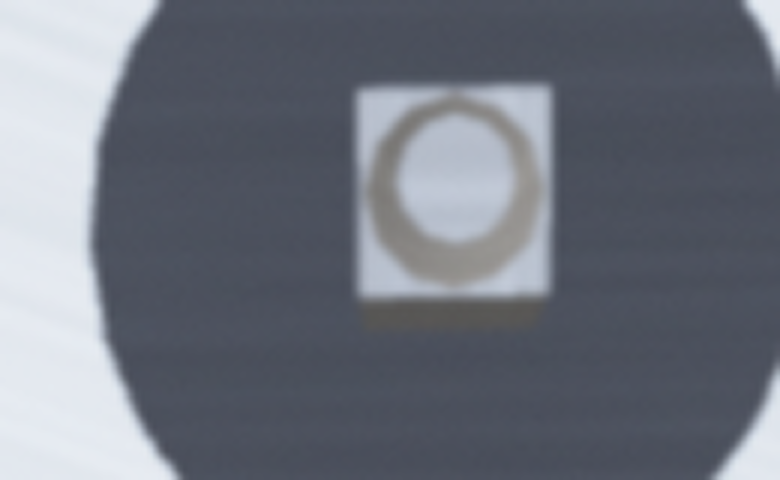

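```bash
python3 sp.py 295.3 29.2 280 326 23.7; python3 -c "
from h import *
s=snapshot('wrist');print(onz(s,295.2,31.5,48))"
```

```text
tip [612.3  -6.8  55. ] hole in tool [ -1.5  -1.1 -37.7]
TCP target [614.   -7.2]
t 19.4 pos [507.4 -45.7 165.4] yaw 23.73 q6 0.95 gap 43.5 F [ 0.1  0.6 -1.7] tilt [-0.003  0.013 -1.   ]
-> cm [11.3   0.85  5.56] spin 0.03
t 19.4 pos [507.4 -45.7 165.4] yaw 23.73 q6 0.95 gap 43.5 F [ 0.1  0.6 -1.7] tilt [-0.003  0.013 -1.   ]
-> cm [11.29  0.93 12.13] spin 0.03
[612.52815595  -6.99915322  48.        ]
```

>>> play_rows(series=[{"tx":1,"ty":0,"tz":0,"spin":0,"gripper":4},{"tx":3.5,"ty":0.2,"tz":0.5,"spin":0,"gripper":4},{"tx":6.5,"ty":0.4,"tz":1.5,"spin":0,"gripper":4},{"tx":9.5,"ty":0.6,"tz":3,"spin":0,"gripper":4},{"tx":11.25,"ty":0.75,"tz":5,"spin":0,"gripper":4},{"tx":11.25,"ty":0.75,"tz":6.5,"spin":0,"gripper":4},{"tx":11.25,"ty":0.75,"tz":6.5,"spin":0,"gripper":4},{"tx":11.25,"ty":0.75,"tz":6.5,"spin":0,"gripper":4},{"tx":11.25,"ty":0.75,"tz":6.5,"spin":0,"gripper":4},{"tx":11.25,"ty":0.75,"tz":6.5,"spin":0,"gripper":4}])

```text
t: 20.5
eef_pos: [613.7, -6.9, 102.5]
orientation: [-3.063, -0.643, -0.004]
contact_force: [-0.4, 0.5, -0.7]
finger_gap: 43.3
```

```bash
python3 -c "
from h import *
goto(613.6,-6.8,44,23.7)
s=snapshot('wrist');save(s,'w16')"
```

```text
t 20.5 pos [613.7  -6.9 102.5] yaw 23.7 q6 1.05 gap 43.3 F [-0.4  0.5 -0.7] tilt [-0.     0.013 -1.   ]
-> cm [-0.04  0.05  5.85] spin 0.0
```

View pics/w16.png

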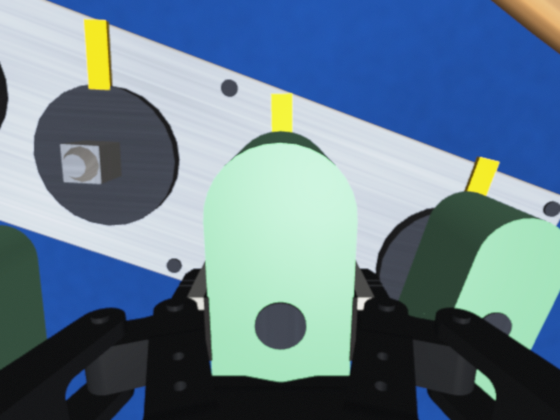

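>>> play_rows(series=[{"tx":0,"ty":0.02,"tz":1,"spin":0,"gripper":4},{"tx":0,"ty":0.03,"tz":2,"spin":0,"gripper":4},{"tx":0,"ty":0.05,"tz":2.8,"spin":0,"gripper":4},{"tx":0,"ty":0.05,"tz":3.4,"spin":0,"gripper":4},{"tx":0,"ty":0.05,"tz":4,"spin":0,"gripper":4}])

```text
t: 21.05
eef_pos: [613.1, -6.9, 61.1]
orientation: [-3.062, -0.643, 0.0]
contact_force: [-2.2, -0.6, -0.8]
finger_gap: 43.3
```

>>> play_rows(series=[{"tx":0,"ty":0,"tz":0.5,"spin":0,"gripper":4},{"tx":0,"ty":0,"tz":1,"spin":0,"gripper":4},{"tx":0,"ty":0,"tz":1.5,"spin":0,"gripper":4},{"tx":0,"ty":0,"tz":1.9,"spin":0,"gripper":4},{"tx":0,"ty":0,"tz":2.1,"spin":0,"gripper":4},{"tx":0,"ty":0,"tz":2.1,"spin":0,"gripper":4}])

```text
t: 21.65
eef_pos: [613.1, -6.7, 43.1]
orientation: [-3.063, -0.643, -0.001]
contact_force: [-6.0, 0.8, 9.8]
finger_gap: 43.5
```

```bash
python3 -c "
from h import *
goto(613.6,-6.8,44,23.7)
s=snapshot('scene');save(s,'s16',(180,130,380,280),4)"
```

```text
t 21.6 pos [613.1  -6.7  43.1] yaw 23.72 q6 1.04 gap 43.5 F [-6.   0.8  9.8] tilt [-0.002  0.012 -1.   ]
-> cm [ 0.04  0.03 -0.09] spin 0.02
```

View pics/s16.png

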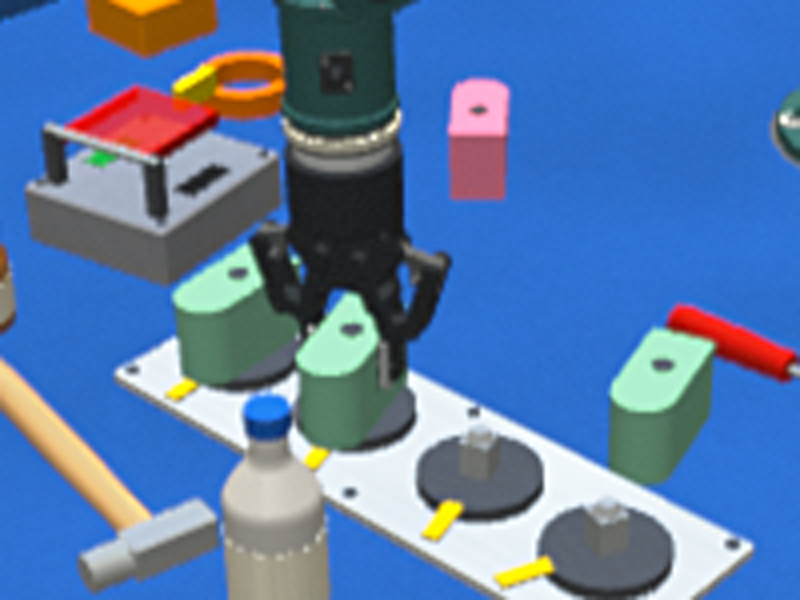

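>>> play_rows(series=[{"tx":0,"ty":0,"tz":0,"spin":0,"gripper":6},{"tx":0,"ty":0,"tz":0,"spin":0,"gripper":6},{"tx":0,"ty":0,"tz":0,"spin":0,"gripper":6},{"tx":0,"ty":0,"tz":-3,"spin":0,"gripper":6},{"tx":0,"ty":0,"tz":-7,"spin":0,"gripper":6},{"tx":-1,"ty":-2,"tz":-11,"spin":0,"gripper":6.5},{"tx":-3,"ty":-6,"tz":-13,"spin":1,"gripper":7},{"tx":-5,"ty":-10.5,"tz":-13,"spin":2,"gripper":7},{"tx":-6,"ty":-14,"tz":-12,"spin":3.5,"gripper":7},{"tx":-6.5,"ty":-17,"tz":-11,"spin":3.5,"gripper":7}])

```text
t: 22.7
eef_pos: [484.3, 122.8, 155.4]
orientation: [-3.081, -0.549, -0.003]
contact_force: [0.4, -0.4, 0.8]
finger_gap: 70.2
```

```bash
python3 -c "
from h import *
t=snapshot('top');save(t,'t17',(160,150,440,340),2.8)
goto(474.3,145.5,140,20.2)"; python3 wf.py w17
```

```text
t 22.8 pos [480.9 126.1 153. ] yaw 20.42 q6 1.35 gap 69.9 F [-3.7  2.2 -1.8] tilt [-0.007  0.016 -1.   ]
-> cm [ 0.06 -2.03  1.33] spin 0.22
form [567.6 -52.9] yaw 43.3 iou 0.632 px [557. 143.]
form [474.3 145.4] yaw 20.3 iou 0.944 px [252. 198.]
```

View pics/t17.png

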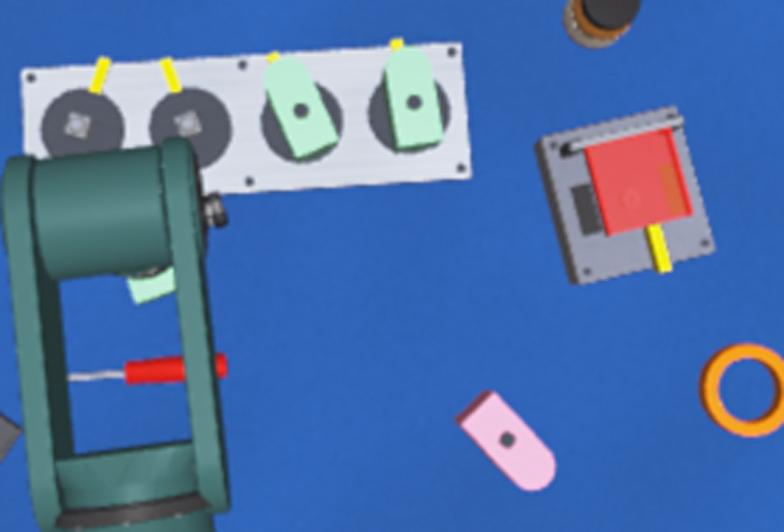

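View pics/w17.png

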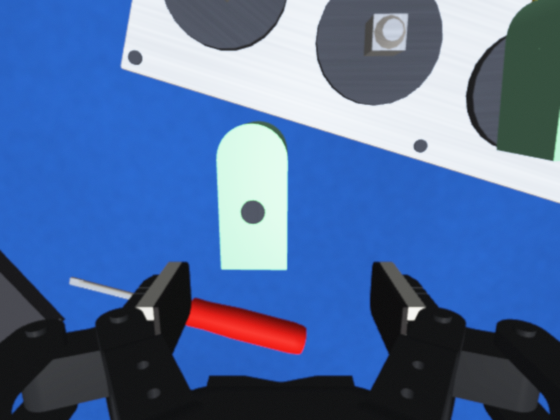

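```bash
python3 -c "
from h import *
goto(473.6,145.2,80,20.2)
goto(473.6,145.2,20,20.2)"
```

```text
t 22.8 pos [482.6 124.1 153.3] yaw 20.46 q6 1.34 gap 69.9 F [ 0.3 -0.7 -0.2] tilt [-0.005  0.013 -1.   ]
-> cm [-0.1  -2.19  7.37] spin 0.26
t 22.8 pos [482.6 124.1 153.3] yaw 20.46 q6 1.34 gap 69.9 F [ 0.3 -0.7 -0.2] tilt [-0.005  0.013 -1.   ]
-> cm [-0.1  -2.11 13.37] spin 0.26
```

>>> play_rows(series=[{"tx":-0.1,"ty":-1.2,"tz":1,"spin":0.3,"gripper":7},{"tx":-0.1,"ty":-2.2,"tz":3,"spin":0.3,"gripper":7},{"tx":-0.1,"ty":-2.2,"tz":6,"spin":0.3,"gripper":7},{"tx":-0.1,"ty":-2.15,"tz":9.5,"spin":0.3,"gripper":7},{"tx":-0.1,"ty":-2.1,"tz":12.5,"spin":0.3,"gripper":7},{"tx":-0.1,"ty":-2.1,"tz":13.3,"spin":0.3,"gripper":6},{"tx":-0.1,"ty":-2.1,"tz":13.3,"spin":0.3,"gripper":5},{"tx":-0.1,"ty":-2.1,"tz":13.3,"spin":0.3,"gripper":4},{"tx":-0.1,"ty":-2.1,"tz":13.3,"spin":0.3,"gripper":4},{"tx":-0.1,"ty":-2.1,"tz":13.3,"spin":0.3,"gripper":4}], newtons=70)

```text
t: 23.8
eef_pos: [474.8, 145.3, 22.2]
orientation: [-3.08, -0.547, 0.0]
contact_force: [-1.1, -0.6, -1.0]
finger_gap: 43.6
```

```bash
python3 -c "
from h import *
goto(493,248,165,-16.5)"
```

```text
t 23.8 pos [474.8 145.3  22.2] yaw 20.15 q6 1.39 gap 43.6 F [-1.1 -0.6 -1. ] tilt [-0.002  0.014 -1.   ]
-> cm [  5.29  -9.21 -14.15] spin 36.65
```

```bash
python3 -c "
from h import *
goto(496,66,165,20.2)"
```

```text
t 23.8 pos [474.8 145.3  22.2] yaw 20.15 q6 1.39 gap 43.6 F [-1.1 -0.6 -1. ] tilt [-0.002  0.014 -1.   ]
-> cm [ -0.7    7.98 -14.4 ] spin -0.05
```

>>> play_rows(series=[{"tx":0,"ty":0,"tz":-2,"spin":0,"gripper":4},{"tx":0,"ty":0,"tz":-6,"spin":0,"gripper":4},{"tx":0,"ty":0,"tz":-10,"spin":0,"gripper":4},{"tx":-0.2,"ty":2,"tz":-13.5,"spin":0,"gripper":4},{"tx":-0.5,"ty":5,"tz":-14.4,"spin":0,"gripper":4},{"tx":-0.7,"ty":8,"tz":-14.4,"spin":0,"gripper":4},{"tx":-0.7,"ty":8,"tz":-14.4,"spin":0,"gripper":4},{"tx":-0.7,"ty":8,"tz":-14.4,"spin":0,"gripper":4},{"tx":-0.7,"ty":8,"tz":-14.4,"spin":0,"gripper":4},{"tx":-0.7,"ty":8,"tz":-14.4,"spin":0,"gripper":4}])

```text
t: 24.8
eef_pos: [495.7, 66.6, 164.9]
orientation: [-3.079, -0.549, 0.001]
contact_force: [-0.7, -0.2, -1.0]
finger_gap: 43.2
```

```bash
python3 -c "
from h import *
s=snapshot('wrist');save(s,'w18');save(s,'w18c',(220,0,350,80),6)
goto(510,-46,165,20.2)
for p in [(604.5,107.8,22),(604.5,107.8,55)]: print(proj(s,p))"
```

```text
t 24.9 pos [495.8  66.6 164.9] yaw 20.23 q6 1.23 gap 43.8 F [-0.  -0.1 -0.4] tilt [-0.003  0.014 -1.   ]
-> cm [-2.56 11.06 -0.17] spin 0.03
[283.00022835  31.72304662]
[282.58464427  20.95814045]
```

View pics/w18.png

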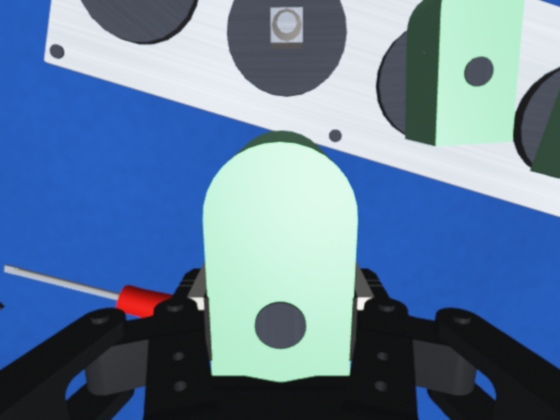

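View pics/w18c.png

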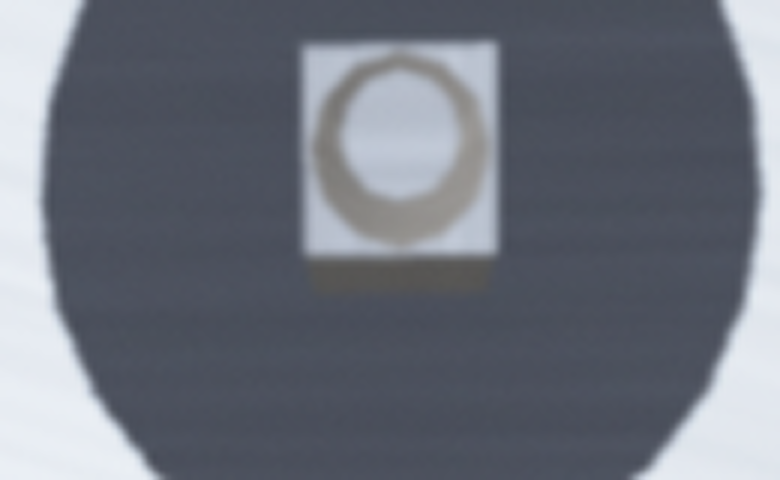

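Tip at about (286.6, 22.5), aligned with the tool.

```bash
python3 sp.py 286.6 22.3 280 325.5 20.2
```

```text
tip [604.7 105.2  55. ] hole in tool [ -1.3  -1.  -37.7]
TCP target [606.2 104.8]
t 24.9 pos [495.8  66.6 164.9] yaw 20.22 q6 1.23 gap 43.1 F [ 0.5 -0.6 -0.7] tilt [-0.003  0.014 -1.   ]
-> cm [11.67  0.31  5.51] spin 0.02
t 24.9 pos [495.8  66.6 164.9] yaw 20.22 q6 1.23 gap 43.1 F [ 0.5 -0.6 -0.7] tilt [-0.003  0.014 -1.   ]
-> cm [11.66  0.4  12.08] spin 0.02
```

>>> play_rows(series=[{"tx":1,"ty":0,"tz":0,"spin":0,"gripper":4},{"tx":3.5,"ty":0.1,"tz":0.5,"spin":0,"gripper":4},{"tx":6.5,"ty":0.2,"tz":1.5,"spin":0,"gripper":4},{"tx":9.5,"ty":0.2,"tz":3,"spin":0,"gripper":4},{"tx":11.6,"ty":0.23,"tz":5,"spin":0,"gripper":4},{"tx":11.6,"ty":0.23,"tz":6.5,"spin":0,"gripper":4},{"tx":11.6,"ty":0.23,"tz":6.5,"spin":0,"gripper":4},{"tx":11.6,"ty":0.23,"tz":6.5,"spin":0,"gripper":4},{"tx":11.6,"ty":0.23,"tz":6.5,"spin":0,"gripper":4},{"tx":11.6,"ty":0.23,"tz":6.5,"spin":0,"gripper":4}])

```text
t: 25.9
eef_pos: [605.6, 105.2, 102.0]
orientation: [-3.079, -0.549, -0.004]
contact_force: [-0.4, 0.6, -0.8]
finger_gap: 43.3
```

```bash
python3 -c "
from h import *
goto(605.9,105.2,44,20.2)
s=snapshot('wrist');save(s,'w19')"
```

```text
t 25.9 pos [605.6 105.2 102. ] yaw 20.21 q6 1.29 gap 43.3 F [-0.4  0.6 -0.8] tilt [ 0.     0.014 -1.   ]
-> cm [-0.    0.09  5.8 ] spin 0.01
```

View pics/w19.png

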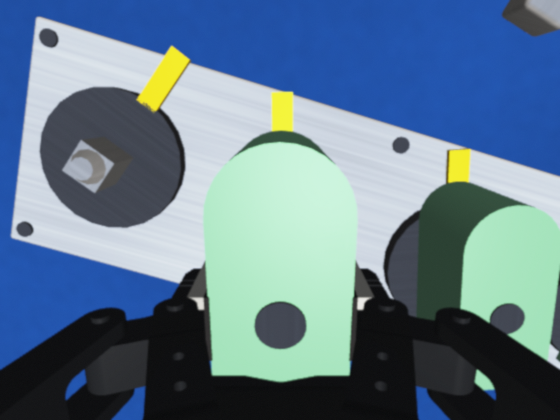

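Lined up the same way as the previous one; descend.

>>> play_rows(series=[{"tx":0,"ty":0.02,"tz":1,"spin":0,"gripper":4},{"tx":0,"ty":0.04,"tz":2,"spin":0,"gripper":4},{"tx":0,"ty":0.06,"tz":2.8,"spin":0,"gripper":4},{"tx":0,"ty":0.06,"tz":3.4,"spin":0,"gripper":4},{"tx":0,"ty":0.06,"tz":4,"spin":0,"gripper":4}])

```text
t: 26.45
eef_pos: [605.4, 105.2, 60.6]
orientation: [-3.079, -0.549, -0.002]
contact_force: [0.0, -0.4, -0.7]
finger_gap: 43.5
```

>>> play_rows(series=[{"tx":0,"ty":0,"tz":0.5,"spin":0,"gripper":4},{"tx":0,"ty":0,"tz":1,"spin":0,"gripper":4},{"tx":0,"ty":0,"tz":1.5,"spin":0,"gripper":4},{"tx":0,"ty":0,"tz":1.9,"spin":0,"gripper":4},{"tx":0,"ty":0,"tz":2.1,"spin":0,"gripper":4},{"tx":0,"ty":0,"tz":2.1,"spin":0,"gripper":4}])

```text
t: 27.05
eef_pos: [605.7, 105.5, 43.0]
orientation: [-3.08, -0.549, -0.003]
contact_force: [-4.7, -0.3, 11.8]
finger_gap: 43.3
```

```bash
python3 -c "
from h import *
goto(613.6,-6.8,44,20.2)
s=snapshot('scene');save(s,'s20',(180,130,380,280),4)"
```

```text
t 27.1 pos [605.7 105.5  43. ] yaw 20.21 q6 1.29 gap 43.3 F [-4.7 -0.3 11.8] tilt [-0.     0.014 -1.   ]
-> cm [-3.14 10.81 -0.25] spin 0.01
```

View pics/s20.png

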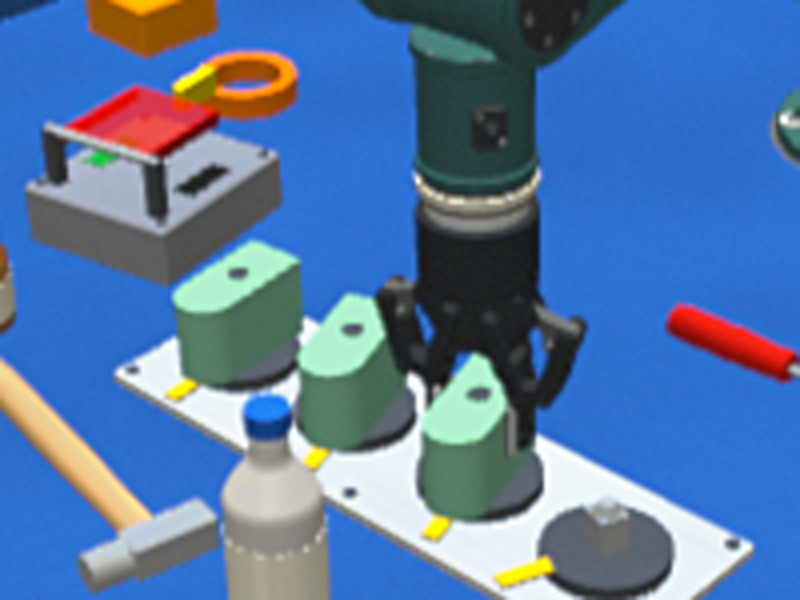

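>>> play_rows(series=[{"tx":0,"ty":0,"tz":0,"spin":0,"gripper":6},{"tx":0,"ty":0,"tz":0,"spin":0,"gripper":6},{"tx":0,"ty":0,"tz":0,"spin":0,"gripper":6},{"tx":0,"ty":0,"tz":-3,"spin":0,"gripper":6},{"tx":0,"ty":0,"tz":-7,"spin":0,"gripper":6},{"tx":-2,"ty":0,"tz":-11,"spin":0,"gripper":6},{"tx":-6,"ty":2,"tz":-13,"spin":1,"gripper":5},{"tx":-10,"ty":5,"tz":-13,"spin":2,"gripper":4},{"tx":-14,"ty":9,"tz":-13,"spin":4,"gripper":4},{"tx":-16,"ty":13,"tz":-13,"spin":6,"gripper":4}])

```text
t: 28.1
eef_pos: [498.9, -73.2, 170.9]
orientation: [-3.104, -0.387, -0.003]
contact_force: [0.1, -0.9, -0.9]
finger_gap: 40.1
```

```bash
cat > chk.py <<'E'
from forms import *
import sys
t=snapshot('top');save(t,'t_'+sys.argv[1],(160,150,440,340),2.8);save(t,'tb_'+sys.argv[1],(340,170,440,270),6)
c=snapshot("scene");save(c,"s_"+sys.argv[1],(180,130,380,280),4)
o=np.load("top.npy",allow_pickle=True).item()
for k,p in (("start",o),("now",t)):
    im=p["image"].astype(int);y=(im[...,0]>150)&(im[...,1]>130)&(im[...,2]<90);y[:225]=0;y[:,:380]=0;y[:,415:]=0;y[265:]=0
    ys,xs=np.nonzero(y);print(k,"tab",xs.mean().round(2),ys.mean().round(2),ys.max(),len(xs))
for q,i,px in topforms(t,82): print("form",np.round(q[:2],1),"yaw",np.degrees(q[2]).round(1),"iou",round(i,3),"px",np.round(px))
goto(476,-343,150,13)
E
python3 chk.py 21
```

```text
start tab 394.72 237.89 246 74
now tab 394.69 237.92 246 75
form [ 630.2 -111.1] yaw 12.3 iou 0.772 px [307. 181.]
form [613.7  -2.6] yaw 23.5 iou 0.932 px [266. 187.]
form [605.9 108.9] yaw 20.2 iou 0.942 px [225. 190.]
t 28.2 pos [499.3 -77.8 170.4] yaw 13.74 q6 1.06 gap 39.7 F [ 0.  -0.1  0. ] tilt [-0.     0.011 -1.   ]
-> cm [-8.57 25.23  1.76] spin 0.74
```

View pics/t_21.png

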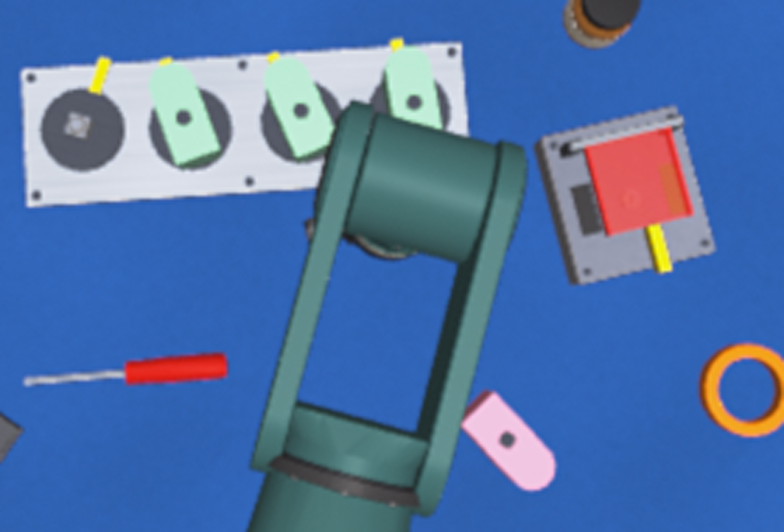

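View pics/s_21.png

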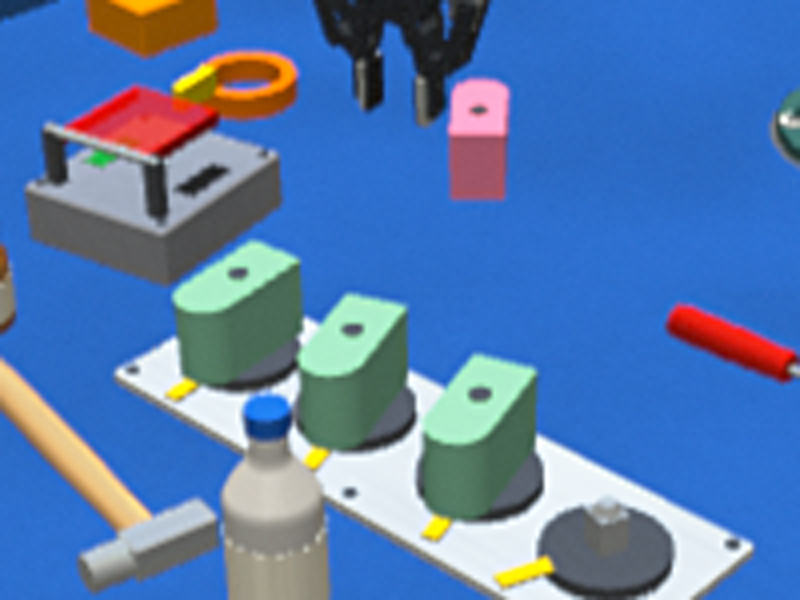

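>>> play_rows(series=[{"tx":-1.5,"ty":4,"tz":0,"spin":0.7,"gripper":4},{"tx":-3,"ty":8.5,"tz":0,"spin":0.7,"gripper":4},{"tx":-4.5,"ty":13,"tz":0,"spin":0.7,"gripper":4},{"tx":-6,"ty":17.5,"tz":0,"spin":0.7,"gripper":3.5},{"tx":-7.5,"ty":22,"tz":0,"spin":0.7,"gripper":3},{"tx":-8.6,"ty":25.2,"tz":0.5,"spin":0.7,"gripper":3},{"tx":-8.6,"ty":25.2,"tz":1.8,"spin":0.7,"gripper":3},{"tx":-8.6,"ty":25.2,"tz":1.8,"spin":0.7,"gripper":3},{"tx":-8.6,"ty":25.2,"tz":1.8,"spin":0.7,"gripper":3}])

```text
t: 29.1
eef_pos: [475.8, -341.2, 148.6]
orientation: [-3.108, -0.357, 0.0]
contact_force: [0.3, 0.4, 0.6]
finger_gap: 29.5
```

```bash
python3 chk.py 22; python3 -c "
from h import *
goto(476.2,-343.3,76,13)
s=snapshot('wrist');save(s,'w22')"
```

```text
start tab 394.72 237.89 246 74
now tab 393.4 233.0 236 30
form [ 621.5 -111.9] yaw 9.0 iou 0.944 px [307. 185.]
form [613.3  -3.1] yaw 23.8 iou 0.941 px [266. 188.]
form [605.8 109.1] yaw 20.7 iou 0.941 px [225. 190.]
t 29.2 pos [ 476.3 -341.4  150. ] yaw 13.16 q6 0.62 gap 30.3 F [ 0.6  0.5 -0.3] tilt [ 0.     0.011 -1.   ]
-> cm [-0.07  0.14  0.  ] spin 0.16
t 29.2 pos [ 476.3 -341.4  150. ] yaw 13.16 q6 0.62 gap 30.3 F [ 0.6  0.5 -0.3] tilt [ 0.     0.011 -1.   ]
-> cm [-0.07  0.25  7.4 ] spin 0.16
```

View pics/w22.png

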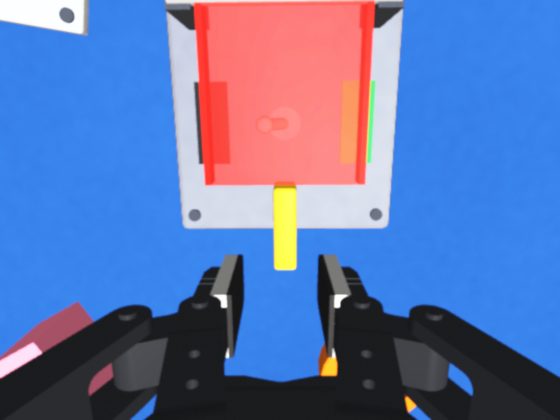

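>>> play_rows(series=[{"tx":0,"ty":0.1,"tz":2,"spin":0.1,"gripper":3},{"tx":0,"ty":0.25,"tz":4.5,"spin":0.1,"gripper":3},{"tx":0,"ty":0.25,"tz":6.5,"spin":0.1,"gripper":3},{"tx":0,"ty":0.25,"tz":7.2,"spin":0.1,"gripper":3},{"tx":0,"ty":0.25,"tz":7.2,"spin":0.1,"gripper":2},{"tx":0,"ty":0.25,"tz":7.2,"spin":0.1,"gripper":0.8},{"tx":0,"ty":0.25,"tz":7.2,"spin":0.1,"gripper":0.8},{"tx":0,"ty":0.25,"tz":7.2,"spin":0.1,"gripper":0.8},{"tx":0,"ty":0.25,"tz":7.2,"spin":0.1,"gripper":0.8}], newtons=40)

```text
t: 30.15
eef_pos: [477.5, -343.0, 79.1]
orientation: [-3.111, -0.357, -0.004]
contact_force: [-0.9, 3.9, 0.6]
finger_gap: 11.3
```

>>> play_rows(series=[{"tx":0.02,"ty":0,"tz":-0.65,"spin":0,"gripper":0.8},{"tx":0.07,"ty":0,"tz":-1.3,"spin":0,"gripper":0.8},{"tx":0.16,"ty":0,"tz":-1.94,"spin":0,"gripper":0.8},{"tx":0.28,"ty":0,"tz":-2.58,"spin":0,"gripper":0.8},{"tx":0.44,"ty":0,"tz":-3.2,"spin":0,"gripper":0.8},{"tx":0.63,"ty":0,"tz":-3.82,"spin":0,"gripper":0.8},{"tx":0.86,"ty":0,"tz":-4.43,"spin":0,"gripper":0.8},{"tx":1.12,"ty":0,"tz":-5.03,"spin":0,"gripper":0.8},{"tx":1.41,"ty":0,"tz":-5.61,"spin":0,"gripper":0.8},{"tx":1.74,"ty":0,"tz":-6.17,"spin":0,"gripper":0.8}], newtons=40)

```text
t: 31.15
eef_pos: [494.0, -339.0, 140.7]
orientation: [-3.109, -0.357, -0.002]
contact_force: [3.0, 3.5, -9.9]
finger_gap: 11.0
```

```bash
python3 arc.py
```

```text
[ 494.  -339.   140.7] [ 3.   3.5 -9.9] 11.04946131067517
theta 0.5543996678460557 r 117.17402922579384
0.61 0.32 -0.63
0.67 0.75 -1.2
0.73 1.2 -1.74
0.79 1.69 -2.25
0.85 2.21 -2.73
0.91 2.76 -3.18
0.97 3.33 -3.59
1.03 3.93 -3.97
1.09 4.55 -4.32
1.15 5.19 -4.62
1.21 5.85 -4.89
```

>>> play_rows(series=[{"tx":0.34,"ty":0,"tz":-0.6,"spin":0,"gripper":0.8},{"tx":0.77,"ty":0,"tz":-1.17,"spin":0,"gripper":0.8},{"tx":1.22,"ty":0,"tz":-1.7,"spin":0,"gripper":0.8},{"tx":1.7,"ty":0,"tz":-2.22,"spin":0,"gripper":0.8},{"tx":2.22,"ty":0,"tz":-2.7,"spin":0,"gripper":0.8},{"tx":2.77,"ty":0,"tz":-3.15,"spin":0,"gripper":0.8},{"tx":3.34,"ty":0,"tz":-3.57,"spin":0,"gripper":0.8},{"tx":3.93,"ty":0,"tz":-3.95,"spin":0,"gripper":0.8},{"tx":4.55,"ty":0,"tz":-4.29,"spin":0,"gripper":0.8},{"tx":5.2,"ty":0,"tz":-4.6,"spin":0,"gripper":0.8}])

```text
t: 32.15
eef_pos: [543.7, -327.2, 187.2]
orientation: [-3.108, -0.356, 0.003]
contact_force: [-4.3, 6.8, -7.3]
finger_gap: 11.2
```

>>> play_rows(series=[{"tx":0.67,"ty":0,"tz":-0.24,"spin":0,"gripper":0.8},{"tx":1.34,"ty":0,"tz":-0.47,"spin":0,"gripper":0.8},{"tx":2.02,"ty":0,"tz":-0.66,"spin":0,"gripper":0.8},{"tx":2.71,"ty":0,"tz":-0.8,"spin":0,"gripper":0.8},{"tx":3.41,"ty":0,"tz":-0.91,"spin":0,"gripper":0.8},{"tx":4.12,"ty":0,"tz":-0.97,"spin":0,"gripper":0.8},{"tx":4.83,"ty":0,"tz":-0.99,"spin":0,"gripper":0.8},{"tx":5.53,"ty":0,"tz":-0.96,"spin":0,"gripper":0.8},{"tx":6.24,"ty":0,"tz":-0.9,"spin":0,"gripper":0.8},{"tx":6.94,"ty":0,"tz":-0.79,"spin":0,"gripper":0.8}])

```text
t: 33.15
eef_pos: [610.3, -311.2, 197.9]
orientation: [-3.108, -0.355, 0.006]
contact_force: [-6.6, 5.8, -1.2]
finger_gap: 11.1
```

```bash
python3 -c "
from h import *
s=snapshot('wrist');save(s,'w23')
c=snapshot('scene');save(c,'s23',(160,90,280,200),5)
for o in [(-5,45),(-5,10)]:
  a=np.radians(13); x=537.3+np.cos(a)*o[0]-np.sin(a)*o[1]; y=-326.2-2+np.sin(a)*o[0]+np.cos(a)*o[1]; goto(x,y,64,13.1)"
```

```text
t 33.2 pos [ 611.5 -310.9  197.7] yaw 13.09 q6 0.79 gap 11.2 F [-4.1  6.8 -2.9] tilt [-0.003  0.013 -1.   ]
-> cm [-8.11 -4.31 13.44] spin -0.01
t 33.2 pos [ 611.5 -310.9  197.7] yaw 13.09 q6 0.79 gap 11.2 F [-4.1  6.8 -2.9] tilt [-0.003  0.013 -1.   ]
-> cm [-8.11 -0.81 13.39] spin -0.01
```

View pics/s23.png

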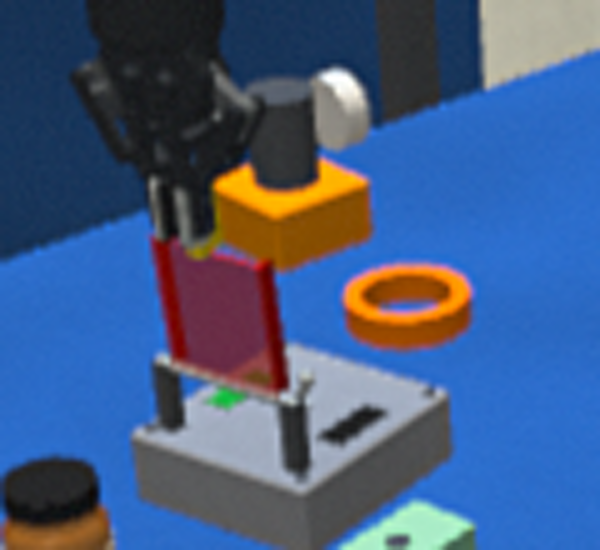

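>>> play_rows(series=[{"tx":0,"ty":0,"tz":0,"spin":0,"gripper":3.5},{"tx":0,"ty":0,"tz":0,"spin":0,"gripper":3.5},{"tx":0,"ty":0,"tz":0,"spin":0,"gripper":3.5},{"tx":0,"ty":0,"tz":-2.5,"spin":0,"gripper":3.5},{"tx":0,"ty":0,"tz":-6,"spin":0,"gripper":2},{"tx":-3.5,"ty":-2,"tz":-6,"spin":0,"gripper":0},{"tx":-7,"ty":-4.5,"tz":-5,"spin":0,"gripper":0},{"tx":-8.1,"ty":-4.5,"tz":-1,"spin":0,"gripper":0},{"tx":-8.1,"ty":-4.5,"tz":3.5,"spin":0,"gripper":0},{"tx":-8.1,"ty":-4.5,"tz":8,"spin":0,"gripper":0}])

```text
t: 34.25
eef_pos: [522.6, -285.6, 119.6]
orientation: [-3.113, -0.355, -0.004]
contact_force: [1.5, 0.3, 0.4]
finger_gap: -0.2
```

```bash
python3 -c "
from h import *
s=snapshot('wrist');save(s,'w24')
c=snapshot('scene');save(c,'s24',(160,90,280,200),5)
for o in [(-5,45),(-5,9)]:
  a=np.radians(13); x=537.3+np.cos(a)*o[0]-np.sin(a)*o[1]; y=-326.2-2+np.sin(a)*o[0]+np.cos(a)*o[1]; goto(x,y,64,13.1)"
```

```text
t 34.4 pos [ 517.7 -282.   111. ] yaw 13.04 q6 0.74 gap 0.0 F [-0.3  0.3 -0.3] tilt [-0.016  0.021 -1.   ]
-> cm [0.42 0.56 4.68] spin -0.06
t 34.4 pos [ 517.7 -282.   111. ] yaw 13.04 q6 0.74 gap 0.0 F [-0.3  0.3 -0.3] tilt [-0.016  0.021 -1.   ]
-> cm [0.42 4.16 4.6 ] spin -0.06
```

View pics/w24.png

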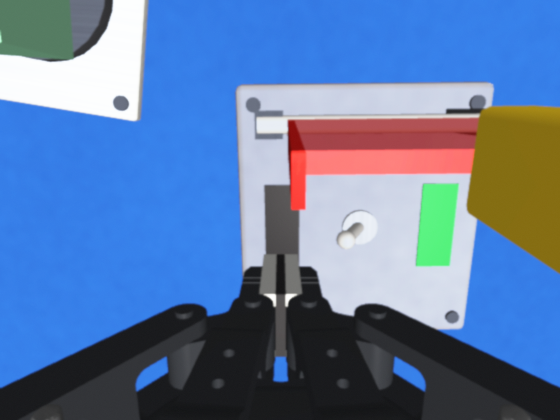

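View pics/s24.png

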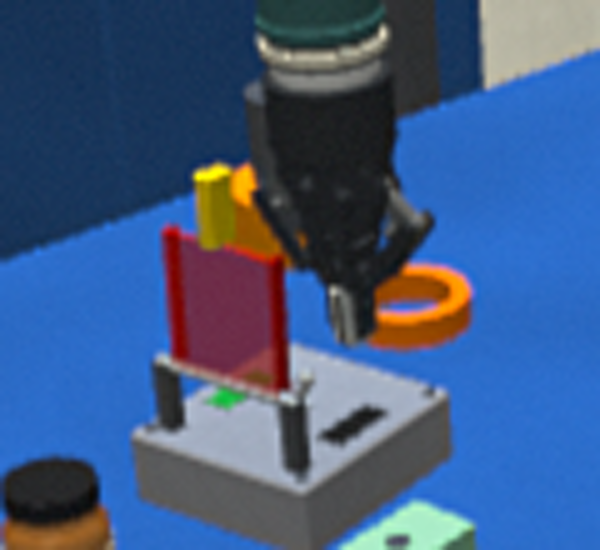

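>>> play_rows(series=[{"tx":0.4,"ty":0.4,"tz":2.5,"spin":0,"gripper":0},{"tx":0.4,"ty":0.4,"tz":4.6,"spin":0,"gripper":0},{"tx":0.4,"ty":0.4,"tz":4.6,"spin":0,"gripper":0},{"tx":0.4,"ty":1.4,"tz":4.6,"spin":0,"gripper":0},{"tx":0.4,"ty":2.2,"tz":4.6,"spin":0,"gripper":0},{"tx":0.4,"ty":2.9,"tz":4.6,"spin":0,"gripper":0},{"tx":0.4,"ty":3.5,"tz":4.6,"spin":0,"gripper":0},{"tx":0.4,"ty":4.1,"tz":4.6,"spin":0,"gripper":0},{"tx":0.4,"ty":4.4,"tz":4.6,"spin":0,"gripper":0},{"tx":0.4,"ty":4.4,"tz":4.6,"spin":0,"gripper":0}])

```text
t: 35.35
eef_pos: [531.1, -323.4, 64.6]
orientation: [-3.099, -0.353, 0.019]
contact_force: [-0.5, 0.7, 1.5]
finger_gap: -0.2
```

```bash
python3 -c "
from h import *
s=snapshot('wrist');save(s,'w25')
goto(530,-320,63,13)"
```

```text
t 35.4 pos [ 531.  -323.2   64.3] yaw 13.03 q6 0.7 gap 0.1 F [-0.1 -0.7  1.7] tilt [-0.015  0.021 -1.   ]
-> cm [-0.02 -0.34  0.14] spin 0.03
```

View pics/w25.png

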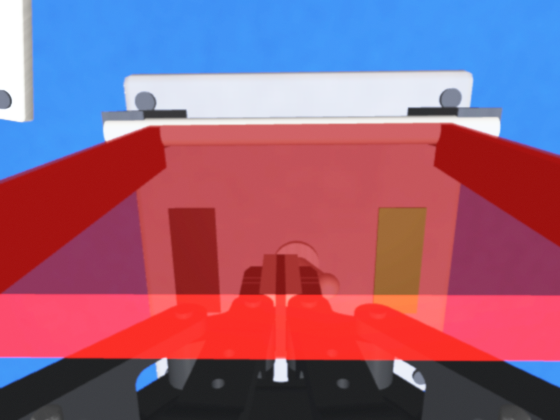

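Ball now at about (328,285), to the right of the fingers: ON side. Backing straight out, then clear.

>>> play_rows(series=[{"tx":-2,"ty":-0.3,"tz":0,"spin":0,"gripper":0},{"tx":-6,"ty":-0.3,"tz":0,"spin":0,"gripper":0},{"tx":-10,"ty":-0.3,"tz":0,"spin":0,"gripper":0},{"tx":-13,"ty":0,"tz":-3,"spin":0,"gripper":2},{"tx":-13,"ty":-2,"tz":-7.5,"spin":0,"gripper":4},{"tx":-13,"ty":-5,"tz":-11,"spin":0,"gripper":4},{"tx":-13,"ty":-8,"tz":-14,"spin":0,"gripper":4},{"tx":-13,"ty":-10,"tz":-15,"spin":0,"gripper":4},{"tx":-13,"ty":-10,"tz":-15,"spin":0,"gripper":4},{"tx":-13,"ty":-10,"tz":-15,"spin":0,"gripper":4}])

```text
t: 36.4
eef_pos: [384.0, -258.4, 217.5]
orientation: [-3.1, -0.355, 0.02]
contact_force: [-0.3, 0.3, 0.2]
finger_gap: 39.9
```

```bash
python3 chk.py 26
```

```text
start tab 394.72 237.89 246 74chk.py:8: RuntimeWarning: Mean of empty slice.
  ys,xs=np.nonzero(y);print(k,"tab",xs.mean().round(2),ys.mean().round(2),ys.max(),len(xs))
  ret = ret.dtype.type(ret / rcount)
Traceback (most recent call last):
  File "chk.py", line 8, in <module>
    ys,xs=np.nonzero(y);print(k,"tab",xs.mean().round(2),ys.mean().round(2),ys.max(),len(xs))
                                                                            ~~~~~~^^
ValueError: zero-size array to reduction operation maximum which has no identity
```

View pics/tb_26.png

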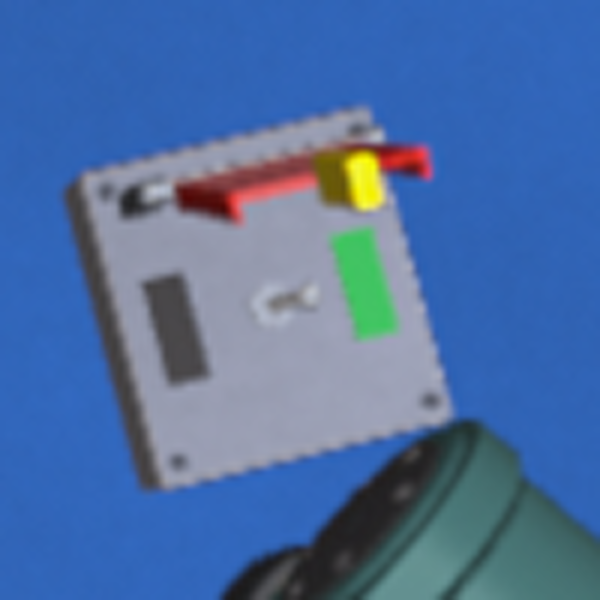

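>>> play_rows(series=[{"tx":-2,"ty":-3,"tz":0,"spin":0,"gripper":4},{"tx":-4,"ty":-6,"tz":0,"spin":0,"gripper":4},{"tx":-4,"ty":-9,"tz":0,"spin":0,"gripper":4},{"tx":-4,"ty":-12,"tz":0,"spin":0,"gripper":4},{"tx":-4,"ty":-15,"tz":0,"spin":0,"gripper":4},{"tx":-4,"ty":-15,"tz":0,"spin":0,"gripper":4},{"tx":-4,"ty":-15,"tz":0,"spin":0,"gripper":4},{"tx":-4,"ty":-15,"tz":0,"spin":0,"gripper":4},{"tx":-4,"ty":-15,"tz":0,"spin":0,"gripper":4},{"tx":-4,"ty":-15,"tz":0,"spin":0,"gripper":4}])

```text
t: 37.5
eef_pos: [311.1, -122.1, 220.1]
orientation: [-3.097, -0.351, 0.024]
contact_force: [-0.2, -1.0, -0.4]
finger_gap: 39.8
```

```bash
python3 - <<'E'
from h import *
# camera calls take 0.05 s each with arm holding: wait for the guard
import time
for k in range(260): s=snapshot("top")
print(state()["t"])
E
python3 chk.py 27
```

```text
50.5
start tab 394.72 237.89 246 74
now tab 394.69 237.92 246 75
form [ 621.5 -111.9] yaw 9.0 iou 0.944 px [307. 185.]
form [613.3  -3.1] yaw 23.8 iou 0.941 px [266. 188.]
form [606.4 108.9] yaw 20.2 iou 0.94 px [225. 190.]
t 50.6 pos [ 311.  -121.4  220.5] yaw 13.01 q6 0.79 gap 40.3 F [-0.   0.5 -1.1] tilt [-0.017  0.022 -1.   ]
-> cm [11.17 25.47  6.27] spin 0.01
```

View pics/t_27.png

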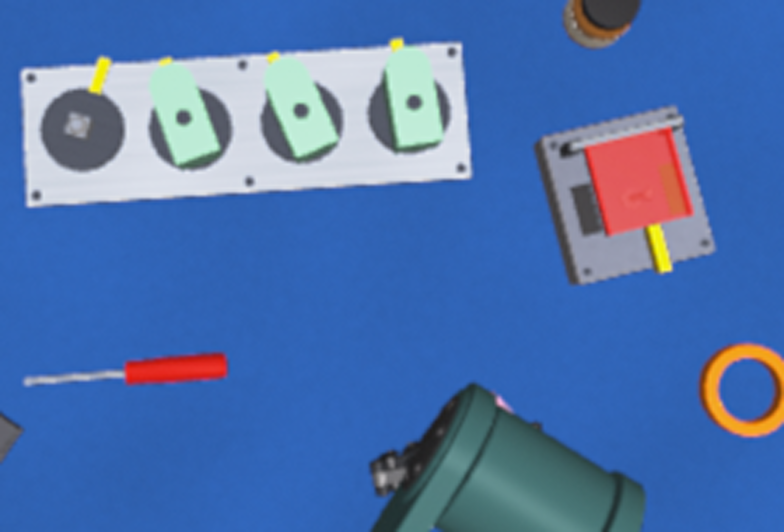

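View pics/s_27.png

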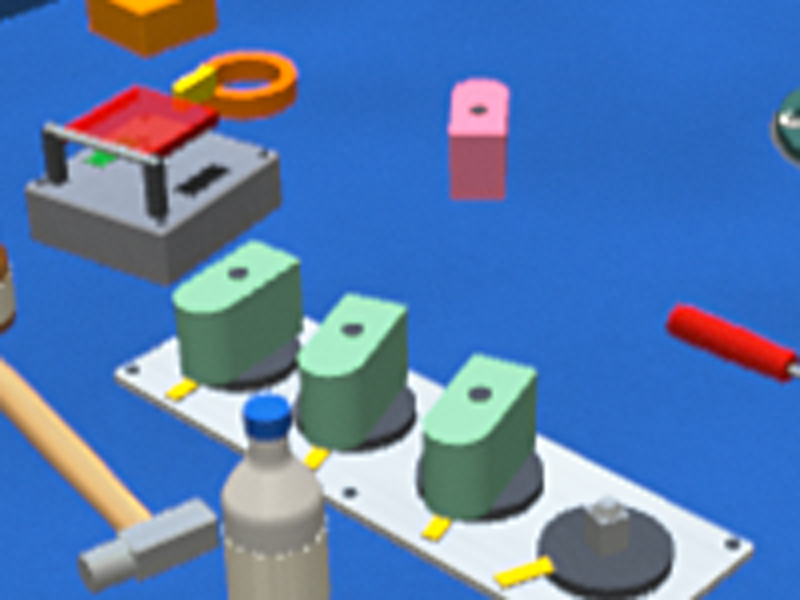

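View pics/tb_27.png

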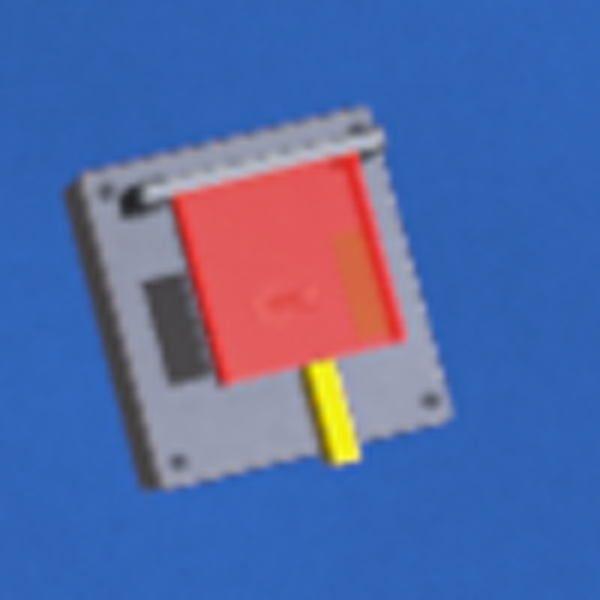

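```bash
python3 - <<'E'
from h import *
for n in ("top","scene"):
    s=snapshot(n);save(s,n+"_end");im=s["image"].astype(int);R,G,B=im[...,0],im[...,1],im[...,2]
    k,l,st,c=cv2.connectedComponentsWithStats(((G>R+20)&(G>B+5)&(G>100)).astype(np.uint8))
    print(n,[(np.round(c[i]),st[i,4]) for i in range(1,k) if st[i,4]>60])
E
```

```text
top [(array([307., 185.]), np.int32(588)), (array([266., 188.]), np.int32(583)), (array([225., 191.]), np.int32(595))]
scene [(array([252.,   9.]), np.int32(286)), (array([280.,   7.]), np.int32(171)), (array([239., 208.]), np.int32(785)), (array([265., 222.]), np.int32(617)), (array([298., 239.]), np.int32(778))]
```

View pics/top_end.png

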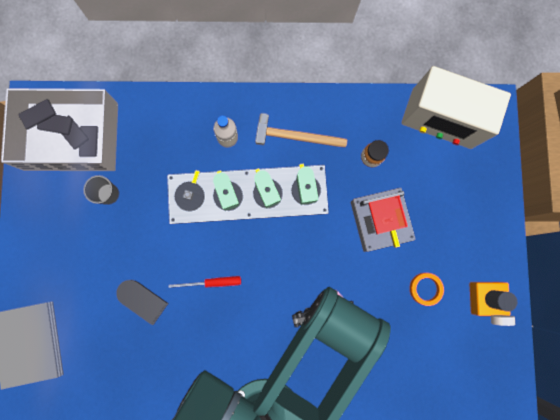

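```bash
python3 -c "
from station import sign_off
print(sign_off())"
```

```text
the job is handed in; nothing more can be done
None
```

The job is done and handed in at about 51 s of robot time; hand-in reports no verdict. I lifted the guard, flipped the toggle to OFF and let the guard drop shut. I then fitted all three green forms (only three were on the table) on three spigots, heel end to the pointer. Last, I lifted the guard again, flipped the toggle to ON and let the guard drop shut.

- **Forms:** In the last pictures all three stand within about 2 mm of their disc centres, turned within about 1° of the pointers. That is close to the 2 mm calibration limit. Each stopped against 10–12 N of contact force at the height expected for fully home.
- **Switch:** The guard tab is within 0.1 pixel of its starting place, so the guard is shut. Before the guard closed, the toggle was visibly leaning to the green (ON) side.
- **Bystanders:** The pink look-alike was left alone, and nothing else on the bench looks moved. I checked this by eye, without measuring each object.
- **Disagreements:** The wrist and top cameras differed sideways by about 3 mm. I went by the wrist camera, and the forms slid on without jamming. One form was knocked aside by the disturbance and I located it again before gripping it.

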